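# Refit the tap handles and turn the water back on

### The arm

A 6-joint arm with a two-finger parallel gripper is mounted at the origin on the work surface. World frame = base frame: x ahead of the robot, y to its left, z up, the work surface at z = 0. Lengths are in m, angles in rad, forces in N, time in s.
With the tool pointing down it reaches from about 0.35 to 0.975 m from the base axis. Payload 4.9 kg.
Tool frame: the origin (TCP) lies at the very end of the fingers, on their centre line; the grasp point (between the pads) lies 19 mm behind it; z points along the fingers, y is the line along which they close (so a half turn about z gives the same grasp; the last joint's range is limited). The gripper opens to 85 mm and grips with 20 to 120 N. Pads are 22 mm wide; open, the fingers measure 114 mm over their backs; the gripper's body (76 mm by 85 mm) begins 54 mm behind the grasp point. The pads swing forward as they close: fully open they stand 13 mm farther back than shut.
Start: joints at [1.08, 0.053, 1.613, -0, 1.476, -0.119], TCP at [0.227, 0.582, 0.231] pointing down, gripper open.
Joint ranges: [-3.01, 3.01], [-1.01, 2.22], [0.06, 2.58], [-1.02, 4.17], [0.09, 2.62], [-3.14, 3.14]. Speed limits (rad/s): [2.57, 2.57, 3.14, 3.14, 3.14, 3.14].

### API

Orientations are given as a rotation vector (axis times angle).
In Python, from station import ctrl gives the robot as it stands. The module is installed in compiled form; this text tells all that it offers.
- The arm moves only by the tool jog_arm, never from a script. Its argument "steps" is a list of rows, each an object with "delta_rot": the turn, a rotation vector about the tool's x, y, z in degrees, a list of three; "linear": the shift along the tool's x, y, z in m, a list of three; "grip": the finger opening in m, from 0 to 0.0854. In form: [{"delta_rot": [rx, ry, rz], "linear": [x, y, z], "grip": grip}, ...]. A call has 1 to 10 rows; each row shifts and turns the commanded pose from where the row before left it, along the tool's axes as they then stand; what a row does not reach is not made up. A row lasts 1/10 s, in which the tool goes at most 50 mm and 8.59 degrees, less where a joint would pass 70% of its speed; a pose out of reach is approached as far as the arm can. A call with a gripper value outside its range is refused whole. The fingers move at their own pace and stop on an object; "newtons" is the grip in N (left out, the last holds). Time passes only in rows, so rows that do not move let the fingers close. It gives the time, the measured TCP pose, the force, the opening and the grip force at its end, in the units of the state.
- ctrl.get_obs(): the state, without advancing time (a new reading comes with each control period).
- ctrl.get_image(name): name is "scene" or "top" or "wrist"; returns (picture, depth): 480x640x3 uint8, red, green, blue; 480x640 float32, m along the optical axis (not along the pixel's ray), 0 where there is no reading.
- ctrl.camera_info(name): a dict with "camera_matrix" (3x3 intrinsics, pixels), "R" (3x3) and "t" (3): a world point X has camera coordinates R X + t; the wrist camera has in their place "T_tool_cam" (4x4, takes a point from camera to tool coordinates, whose origin is the TCP and whose axes are the flange's). Camera axes: x right, y down, z forward; pixel columns grow to the right and rows downward; lengths in m; the calibration is good to about 2 mm. The wrist camera is an equidistant fisheye: a pixel r from the principal point sees the ray r / f radians off the axis. A picture is of the moment at which its call begins: read the wrist's pose just before it. camera_info takes no time and is no camera call.
- ctrl.finish_job(): hands the job in; it is judged then, once.
The state is a dict: "t": time; "q": joint angles; "dq": joint speeds; "effort": joint torques, N m; "tool_pos": TCP position; "tool_rot": TCP orientation; "contact_force": force on the tool from outside, world axes, zero at the start; "wrist_torque": the same for the moment, N m; "opening": finger opening in m; "grip_force": force on a finger pad.
Only numpy, scipy, OpenCV 4.12 (cv2) and the standard library are available. Lean on these libraries where they do the work, as an engineer would, in place of code of your own. Each camera call takes 0.05 s, during which the arm holds its last target. There are 200 camera calls.

### The job

The kitchen taps have been serviced: fit every loose tap handle onto a spindle of its own, any spindle, pressing and slowly turning it until it drops fully home on the tower. Only when all the handles are on, use the valve key to open all three slotted stop valves on the supply pipe fully (slot in line with the pipe), never touching the pipe or valves with the fingers, and then stand the key back in its wooden rest. Leave the other things on the counter where they are.

Things in the scene. Friction and masses are not known exactly. Their poses are not given: they have to be found in the camera images.
- taps: Fixed chrome tap bank: plate 90 (x) by 320 (y), 12 mm thick; three round towers 58 mm across at y = -115, 0, 115 mm, flat tops 42 mm up. On each a brass spindle: 20 mm of 14 mm square, then a round pin 14 mm across, 6 mm high. A low spout (top 97 mm up) starts 85 mm beyond the middle tower and points to +x. Origin: centre of underside, z up.
- seat0 (a point): Centre of the flat top of the tower at y = -115 mm of the tap bank, on its spindle's axis, 42 mm up; axes as the tap bank's. A handle that is home has its origin here. The angle of the spindle's square varies and is not told by this frame: look, or feel for it by turning a handle on it; any of the 4 quarter positions fits. The spindle resists turning with 0.25 N m.
- seat1 (a point): Centre of the flat top of the tower at y = 0 mm of the tap bank, on its spindle's axis, 42 mm up; axes as the tap bank's. A handle that is home has its origin here. The angle of the spindle's square varies and is not told by this frame: look, or feel for it by turning a handle on it; any of the 4 quarter positions fits. The spindle resists turning with 0.25 N m.
- seat2 (a point): Centre of the flat top of the tower at y = 115 mm of the tap bank, on its spindle's axis, 42 mm up; axes as the tap bank's. A handle that is home has its origin here. The angle of the spindle's square varies and is not told by this frame: look, or feel for it by turning a handle on it; any of the 4 quarter positions fits. The spindle resists turning with 0.25 N m.
- handle0: Loose steel tap handle (2 or 3 are present, all alike), 64 mm high, 0.2 kg, hub down: square hub 56 x 56 x 36 mm with a wing on it 72 long (x), 16 thick (y), 28 mm high. Origin: centre of underside, z up. Square socket below, 17 mm wide, 29 deep, square to the wing. Off angle it sits with its origin 20 mm above the seat on the spindle's square; within about 10 deg it drops home.
- handle1: Loose steel tap handle (2 or 3 are present, all alike), 64 mm high, 0.2 kg, hub down: square hub 56 x 56 x 36 mm with a wing on it 72 long (x), 16 thick (y), 28 mm high. Origin: centre of underside, z up. Square socket below, 17 mm wide, 29 deep, square to the wing. Off angle it sits with its origin 20 mm above the seat on the spindle's square; within about 10 deg it drops home.
- handle2: Loose steel tap handle (2 or 3 are present, all alike), 64 mm high, 0.2 kg, hub down: square hub 56 x 56 x 36 mm with a wing on it 72 long (x), 16 thick (y), 28 mm high. Origin: centre of underside, z up. Square socket below, 17 mm wide, 29 deep, square to the wing. Off angle it sits with its origin 20 mm above the seat on the spindle's square; within about 10 deg it drops home.
- manifold: Fixed supply manifold: copper pipe 32 mm thick, 270 mm long, along its y axis, 28 mm up; three round valve bodies (54 mm across, 50 mm high) at y = -75, 0 and 75 mm, each with a slotted brass stop valve on top; square feet 50 mm high at the pipe's ends. Origin: centre of underside, z up.
- valve0 (a joint): Angle of the slotted stop valve at y = -75 mm of the manifold: 0 shut (slot across the pipe), 1.571 fully open (slot in line with the pipe, a firm stop). Grows clockwise seen from above, stays where it is left, takes about 0.12 N m to turn. Begins 0 to 0.25.
- valve1 (a joint): Angle of the slotted stop valve at y = 0 mm of the manifold: 0 shut (slot across the pipe), 1.571 fully open (slot in line with the pipe, a firm stop). Grows clockwise seen from above, stays where it is left, takes about 0.12 N m to turn. Begins 0 to 0.25.
- valve2 (a joint): Angle of the slotted stop valve at y = 75 mm of the manifold: 0 shut (slot across the pipe), 1.571 fully open (slot in line with the pipe, a firm stop). Grows clockwise seen from above, stays where it is left, takes about 0.12 N m to turn. Begins 0 to 0.25.
- slot0 (a point): Centre of the top of the brass head (40 x 35 mm) of stop valve 0, 69 mm above the counter; turns with it. x runs along the slot: 40 mm long, open at both ends, 7 mm wide, 9 mm deep; z up.
- slot1 (a point): Centre of the top of the brass head (40 x 35 mm) of stop valve 1, 69 mm above the counter; turns with it. x runs along the slot: 40 mm long, open at both ends, 7 mm wide, 9 mm deep; z up.
- slot2 (a point): Centre of the top of the brass head (40 x 35 mm) of stop valve 2, 69 mm above the counter; turns with it. x runs along the slot: 40 mm long, open at both ends, 7 mm wide, 9 mm deep; z up.
- key: Valve key, 78 mm high, 0.12 kg, standing blade down in its rest: flat steel blade 28 wide (x), 4 thick (y), 34 mm long, under a black grip block 66 (x) by 18 (y) and 44 mm high (34 to 78 mm above the blade's end). Origin: centre of the blade's lower end; z up.
- rest_top (a point): Centre of the top of the key's fixed wooden rest, a block 90 (x) by 52 (y) and 46 mm high with a pocket 34 (x) by 10 mm (y) right through. In place, the key's grip block rests on this top and its blade's end is 34 mm below this point. x along the pocket, z up.
- mug: White mug, 85 mm high, 76 mm across. Bystander, loose: leave alone. Origin: centre of underside.
- jar: Glass jar with a steel lid, 90 mm high, 64 mm across. Bystander, loose: leave alone. Origin: centre of underside.
- soap: Green soap bottle, 180 mm high, 66 mm across. Bystander, loose: leave alone. Origin: centre of underside.
- tumbler: Blue tumbler, 90 mm high, 68 mm across. Bystander, loose: leave alone. Origin: centre of underside.
- bowl: White bowl, 120 mm across, 50 mm high. Bystander, loose: leave alone. Origin: centre of underside.
- brush: Dish brush lying on the counter. Bystander, loose: leave alone. Origin: centre of underside.
Not all that is in view belongs to the job. What is shaped like the handle0 but green or yellow is not meant. What is shaped like the part that bears rest_top but pink is not meant.

How it is judged:
On the way, in this order (a step that is already met when the one before it is completed fails the run):
1. every handle that is present is home on a spindle (((horizontal distance between handle0 and seat0 below 0.006 m and z of handle0 in the frame of seat0 below 0.006 m and angle between handle0's own z axis and vertical below 0.12 rad) or (horizontal distance between handle0 and seat1 below 0.006 m and z of handle0 in the frame of seat1 below 0.006 m and angle between handle0's own z axis and vertical below 0.12 rad) or (horizontal distance between handle0 and seat2 below 0.006 m and z of handle0 in the frame of seat2 below 0.006 m and angle between handle0's own z axis and vertical below 0.12 rad)) and ((horizontal distance between handle1 and seat0 below 0.006 m and z of handle1 in the frame of seat0 below 0.006 m and angle between handle1's own z axis and vertical below 0.12 rad) or (horizontal distance between handle1 and seat1 below 0.006 m and z of handle1 in the frame of seat1 below 0.006 m and angle between handle1's own z axis and vertical below 0.12 rad) or (horizontal distance between handle1 and seat2 below 0.006 m and z of handle1 in the frame of seat2 below 0.006 m and angle between handle1's own z axis and vertical below 0.12 rad)) and ((horizontal distance between handle2 and seat0 below 0.006 m and z of handle2 in the frame of seat0 below 0.006 m and angle between handle2's own z axis and vertical below 0.12 rad) or (horizontal distance between handle2 and seat1 below 0.006 m and z of handle2 in the frame of seat1 below 0.006 m and angle between handle2's own z axis and vertical below 0.12 rad) or (horizontal distance between handle2 and seat2 below 0.006 m and z of handle2 in the frame of seat2 below 0.006 m and angle between handle2's own z axis and vertical below 0.12 rad))), for 0.2 s.
2. the key's blade is down in a valve's slot (((horizontal distance between key and slot0 below 0.015 m and z of key in the frame of slot0 below -0.004 m) or (horizontal distance between key and slot1 below 0.015 m and z of key in the frame of slot1 below -0.004 m) or (horizontal distance between key and slot2 below 0.015 m and z of key in the frame of slot2 below -0.004 m))), for 0.1 s.
3. all three stop valves are open (value of joint each of valve0, valve1, valve2 above 1.35 rad), for 0.2 s.
At the end, for the whole second after the job is handed in: Each handle present is home (within 6 mm of a seat sideways and in height, upright within 7 deg), all valves are beyond 1.35 rad, the key stands in its rest (within 12 mm of its centre, blade end 26 mm or more below its top, upright within 8 deg), all at rest (all of step 1 and all of step 3 and linear speed of each of handle0, handle1, handle2, key below 0.02 m/s and horizontal distance between key and rest_top below 0.012 m and z of key in the frame of rest_top below -0.026 m and angle between key's own z axis and vertical below 0.15 rad); the robot touches nothing.
It fails at once if the fingers touch the supply pipe or its valves (contact force between the fingers and manifold above 1 N).
It fails at once if a bystander is moved more than 40 mm (distance of any of mug, jar, soap, tumbler, bowl, brush from where it was at the start of the episode above 0.04 m).
Of handle0, handle1, handle2 only 2 to 3 are there at a start; the rules pass over those that are not, and their reading is None.
At some moment in a run one of handle0, handle1, handle2 may be knocked a few centimetres aside while the robot is not near it.
It also fails if it takes over 210 s, if anything falls off the work surface, if the arm or the gripper's body presses on something with over 40 N, if the wrist force passes 120 N, or if a joint passes its speed limit or range.

## Working session

There is one attempt and no reset: what is moved stays moved. The work goes in short steps, Python scripts to look and compute and a tool call to move; the robot and the scene stay as the last step left them, time stands still between calls to the robot, and variables do not carry over. Pictures are saved under pics/ and viewed, at most 14 in all, crops included, and the job is handed in when it is done.

Besides the shell and the picture viewer there is one more tool, called after ">>>" by a JSON object that holds its "op" and its "data". jog_arm: Moves the arm, as the interface text tells. Its arguments: {"type":"object","properties":{"steps":{"type":"array"},"newtons":{"type":"number"}},"required":["steps"]}

```bash
mkdir -p pics; ls; python3 - <<'E'
from station import ctrl
import cv2,numpy as np
for n in("scene","top"):
    im,d=ctrl.get_image(n); cv2.imwrite(f"pics/{n}0.png",im[:,:,::-1]); np.savez(f"pics/{n}0.npz",im=im,d=d)
    print(n,ctrl.camera_info(n))
print(ctrl.camera_info("wrist"));print(ctrl.get_obs())
E
```

```text
pics
scene {'camera_matrix': array([[481.73977003,   0.        , 311.94860128],
       [  0.        , 481.73977003, 239.25614444],
       [  0.        ,   0.        ,   1.        ]]), 'R': array([[ 0.81582344,  0.57816017,  0.01276426],
       [ 0.39869468, -0.5463233 , -0.73659582],
       [-0.41889695,  0.60602118, -0.67621274]]), 't': array([-0.43867299, -0.10621576,  1.37266923])}
top {'camera_matrix': array([[481.98762055,   0.        , 316.60369887],
       [  0.        , 481.98762055, 238.87932643],
       [  0.        ,   0.        ,   1.        ]]), 'R': array([[ 0.02682896, -0.99954429,  0.01383543],
       [-0.99166138, -0.02835745, -0.12571221],
       [ 0.12604726, -0.01034734, -0.99197027]]), 't': array([0.02163596, 0.51248165, 1.39900886])}
{'camera_matrix': array([[371.64829954,   0.        , 322.22777869],
       [  0.        , 371.64829954, 239.15694027],
       [  0.        ,   0.        ,   1.        ]]), 'T_tool_cam': array([[-1.25731912e-03, -9.47707576e-01, -3.19137541e-01,
         8.15924974e-02],
       [ 9.99998919e-01, -9.48265516e-04, -1.12377675e-03,
   
[... 165 characters left out ...]
,
         1.00000000e+00]])}
{'t': 0.1, 'q': array([ 1.08002143e+00,  5.33009852e-02,  1.61418613e+00,  9.49030247e-07,
        1.47602198e+00, -1.18972753e-01]), 'dq': array([ 0.00036466, -0.0014421 , -0.00503311, -0.00066664, -0.00206736,
       -0.0006962 ]), 'effort': array([ 3.65999322e-04, -3.94904709e+01, -3.71364105e+01, -7.31076648e-05,
        3.92188944e-03,  7.08122457e-06]), 'tool_pos': array([0.22676653, 0.58178561, 0.2301621 ]), 'tool_rot': array([-5.80560750e-01, -3.08689578e+00,  2.87054090e-03]), 'contact_force': array([-0.50948122, -1.01491925,  0.7163122 ]), 'wrist_torque': array([-0.04750267,  0.00995482,  0.01849803]), 'grip_force': 0.0, 'opening': 0.08538890703860795}
```

View pics/top0.png

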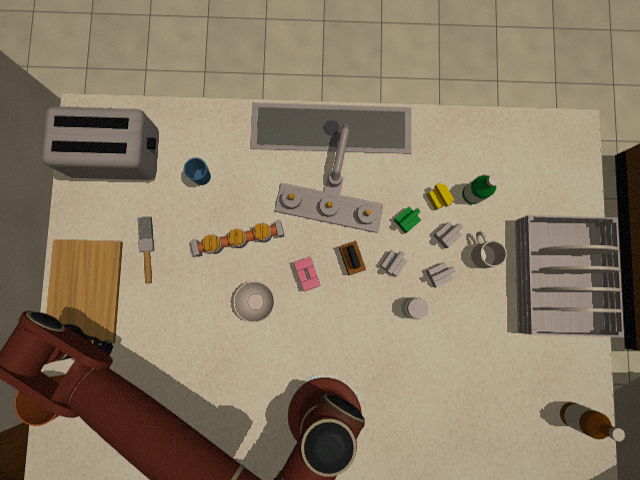

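View pics/scene0.png

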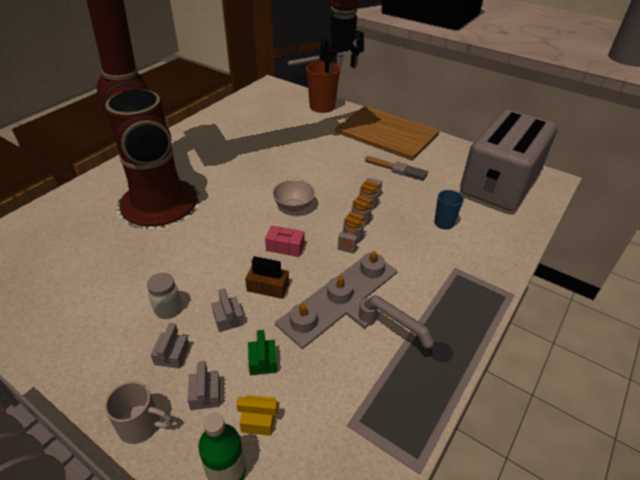

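Top picture: grey handles at about (393,263), (447,235) and (439,274). The lookalikes are green at (407,219) and yellow at (441,196). The key stands in the brown rest at (351,257), and the pink rest at (306,273) is the decoy. Towers are at (291,197), (329,206) and (367,214), valves at (211,243), (237,238) and (262,232). I choose the grey handles and the brown rest, and will check them in one close crop.

```bash
cat > h.py <<'E'
from station import ctrl
import cv2,numpy as np
from scipy.spatial.transform import Rotation as Ro
def cloud(name,d,M=None):
    ci=ctrl.camera_info(name);K=ci["camera_matrix"]
    v,u=np.indices(d.shape)
    if name=="wrist":
        x=(u-K[0,2])/K[0,0];y=(v-K[1,2])/K[1,1];r=np.hypot(x,y)+1e-9
        s=np.tan(r)/r
        P=np.stack([x*s*d,y*s*d,d],-1)
        T=M@ci["T_tool_cam"]; return P@T[:3,:3].T+T[:3,3]
    P=np.stack([(u-K[0,2])/K[0,0]*d,(v-K[1,2])/K[1,1]*d,d],-1)
    return (P-ci["t"])@ci["R"]
def toolM(o=None):
    o=o or ctrl.get_obs();M=np.eye(4);M[:3,:3]=Ro.from_rotvec(o["tool_rot"]).as_matrix();M[:3,3]=o["tool_pos"];return M
def wrist(fn=None):
    M=toolM();im,d=ctrl.get_image("wrist")
    if fn: cv2.imwrite(fn,im[:,:,::-1])
    return im,d,cloud("wrist",d,M),M
def rect(p):  # centre, yaw of long side (deg), sizes
    (c,(w,h),a)=cv2.minAreaRect((p*1000).astype(np.float32))
    if w<h:w,h,a=h,w,a+90
    return np.round(c,1),round((a+90)%180-90,1),round(w,1),round(h,1)
def blobs(mask,n=20):
    k,l,st,ce=cv2.connectedComponentsWithStats(mask.astype(np.uint8))
    return [(l==i) for i in range(1,k) if st[i,4]>n]
E
python3 - <<'E'
from h import *
z=np.load("pics/top0.npz");im,d=z["im"],z["d"];P=cloud("top",d)
for (u,v) in [(393,263),(447,235),(439,274),(407,219),(441,196),(351,257),(306,273),(291,197),(329,206),(367,214),(211,243),(237,238),(262,232),(414,308),(488,253),(253,301)]:
    w=P[v-22:v+22,u-22:u+22].reshape(-1,3); c=P[v,u]
    w=w[np.linalg.norm(w[:,:2]-c[:2],axis=1)<.05]
    zt=np.percentile(w[:,2],98); t=w[w[:,2]>zt-.012]
    print((u,v),c.round(3),"ztop",round(zt,3),rect(t[:,:2]),"n",len(t))
cv2.imwrite("pics/c1.png",cv2.resize(im[170:320,180:500,::-1],None,fx=2.5,fy=2.5,interpolation=cv2.INTER_CUBIC))
E
```

```text
(393, 263) [ 0.443 -0.186  0.068] ztop 0.068 (array([ 447.7, -193.1]), -32.7, 73.0, 16.5) n 143
(447, 235) [ 0.529 -0.343  0.067] ztop 0.068 (array([ 537.4, -355.1]), -46.1, 71.2, 15.9) n 133
(439, 274) [ 0.415 -0.319  0.067] ztop 0.067 (array([ 417.4, -330.3]), -64.2, 71.7, 15.9) n 142
(407, 219) [ 0.574 -0.226  0.065] ztop 0.068 (array([ 580.1, -233.7]), -48.0, 71.4, 15.8) n 132
(441, 196) [ 0.648 -0.33   0.053] ztop 0.068 (array([ 653.7, -334. ]), 30.9, 71.8, 18.1) n 138
(351, 257) [ 0.455 -0.063  0.09 ] ztop 0.094 (array([459.5, -69.6]), 20.0, 65.7, 18.7) n 149
(306, 273) [0.411 0.065 0.002] ztop 0.053 (array([408.9,  62.5]), 21.1, 89.3, 52.0) n 497
(291, 197) [0.628 0.114 0.069] ztop 0.064 (array([640.2, 115.5]), -3.6, 30.4, 14.6) n 28
(329, 206) [0.605 0.003 0.066] ztop 0.066 (array([613.1,   1.8]), 15.5, 14.7, 14.3) n 28
(367, 214) [ 0.585 -0.109  0.064] ztop 0.066 (array([ 591.8, -110. ]), -41.9, 13.1, 12.9) n 26
(211, 243) [0.487 0.341 0.063] ztop 0.073 (array([489.9, 342.6]), 12.2, 47.3, 44.7) n 181
(237, 238) [0.503 0.266 0.07 ] ztop 0.074 (array([507.8, 268.6]), 90.0, 44.1, 43.9) n 162
(262, 232) [0.524 0.196 0.06 ] ztop 0.073 (array([528.5, 198.3]), -81.8, 47.2, 43.4) n 180
(414, 308) [ 0.317 -0.242  0.089] ztop 0.095 (array([ 318.4, -251.3]), -88.1, 55.9, 53.0) n 315
(488, 253) [ 0.487 -0.485  0.003] ztop 0.088 (array([ 480.2, -470.1]), 65.9, 74.2, 72.7) n 117
(253, 301) [0.324 0.22  0.004] ztop 0.046 (array([323.6, 246.4]), 0.8, 98.0, 46.1) n 109
```

View pics/c1.png

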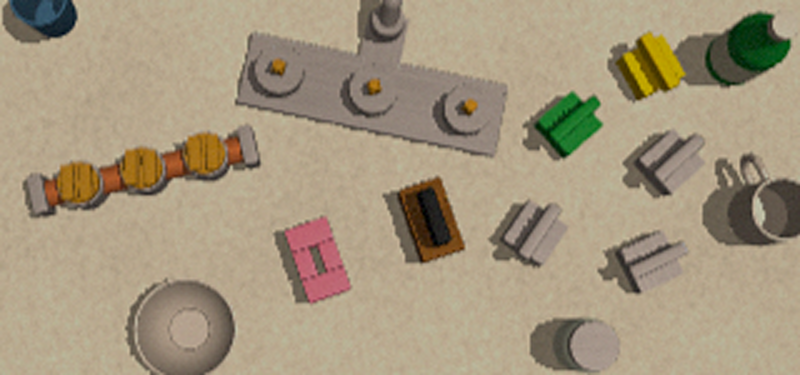

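Close crop: three grey handles at (533,232), (668,162) and (650,262), brown rest with the black key at (430,218), and the pink, green and yellow decoys apart. The choice stands.

```bash
cat >> h.py <<'E'
def go(x,y,z,psi,per=.045):
    """print tool-frame shift, then turn (deg), to TCP x,y,z (mm) and tool-x yaw psi (mod 180)"""
    o=ctrl.get_obs();M=toolM(o);R=M[:3,:3]
    cur=np.degrees(np.arctan2(R[1,0],R[0,0]))
    psi=cur+(psi-cur+90)%180-90; a=np.radians(psi)
    G=np.array([[np.cos(a),np.sin(a),0],[np.sin(a),-np.cos(a),0],[0,0,-1]])
    L=R.T@(np.array([x,y,z])/1000-M[:3,3]); r=np.degrees(Ro.from_matrix(R.T@G).as_rotvec())
    n=int(np.ceil(np.linalg.norm(L)/per)); k=int(np.ceil(np.linalg.norm(r)/8))
    print("shift",L.round(4),"n",n,(L/max(n,1)).round(4),"turn",r.round(1),"k",k,(r/max(k,1)).round(2),"psi",round(cur,1),"->",round(psi,1),"pos",(M[:3,3]*1000).round(1),"q6",o["q"][5].round(2),"t",o["t"])
E
python3 -c "
from h import *
go(480,-130,250,147)"
```

```text
shift [-0.4945 -0.5712 -0.0189] n 17 [-0.0291 -0.0336 -0.0011] turn [-0.1 -0.  11.7] k 2 [-0.05 -0.    5.85] psi 158.7 -> 147.0 pos [226.8 581.8 230.2] q6 -0.12 t 0.1
```

>>> {"op": "jog_arm", "data": {"steps": [{"linear": [-0.03,-0.034,-0.002],"delta_rot": [0,0,0],"grip": 0.05},{"linear": [-0.03,-0.034,-0.002],"delta_rot": [0,0,0],"grip": 0.05},{"linear": [-0.03,-0.034,-0.002],"delta_rot": [0,0,0],"grip": 0.05},{"linear": [-0.03,-0.034,-0.002],"delta_rot": [0,0,0],"grip": 0.05},{"linear": [-0.03,-0.034,-0.002],"delta_rot": [0,0,0],"grip": 0.05},{"linear": [-0.03,-0.034,-0.002],"delta_rot": [0,0,0],"grip": 0.05},{"linear": [-0.03,-0.034,-0.002],"delta_rot": [0,0,0],"grip": 0.05},{"linear": [-0.03,-0.034,-0.002],"delta_rot": [0,0,0],"grip": 0.05},{"linear": [-0.03,-0.034,-0.002],"delta_rot": [0,0,0],"grip": 0.05}]}}

```text
t: 1.0
tool_pos: [0.3674, 0.1974, 0.249]
tool_rot: [0.58, 3.088, -0.0]
contact_force: [1.0, 0.4, -0.8]
opening: 0.0502
grip_force: 0.0
```

>>> {"op": "jog_arm", "data": {"steps": [{"linear": [-0.03,-0.034,0],"delta_rot": [0,0,0],"grip": 0.05},{"linear": [-0.03,-0.034,0],"delta_rot": [0,0,0],"grip": 0.05},{"linear": [-0.03,-0.034,0],"delta_rot": [0,0,0],"grip": 0.05},{"linear": [-0.03,-0.034,0],"delta_rot": [0,0,0],"grip": 0.05},{"linear": [-0.03,-0.034,0],"delta_rot": [0,0,0],"grip": 0.05},{"linear": [-0.03,-0.034,0],"delta_rot": [0,0,0],"grip": 0.05},{"linear": [-0.03,-0.034,0],"delta_rot": [0,0,0],"grip": 0.05},{"linear": [0,0,0],"delta_rot": [0,0,6],"grip": 0.05},{"linear": [0,0,0],"delta_rot": [0,0,6],"grip": 0.05},{"linear": [0,0,0],"delta_rot": [0,0,0],"grip": 0.05}]}}

```text
t: 2.0
tool_pos: [0.4763, -0.0993, 0.2486]
tool_rot: [-0.901, -3.008, -0.0]
contact_force: [-0.5, 0.8, 0.6]
opening: 0.0498
grip_force: 0.0
```

```bash
cat >> h.py <<'E'
def top(P,c,rad,zlo,zhi=1):
    q=P.reshape(-1,3);m=(np.hypot(q[:,0]-c[0]/1e3,q[:,1]-c[1]/1e3)<rad/1e3)&(q[:,2]>zlo)&(q[:,2]<zhi)
    q=q[m]; return (rect(q[:,:2])+(round(float(np.median(q[:,2])),4),len(q))) if len(q)>10 else len(q)
E
python3 - <<'E'
from h import *
im,d,P,M=wrist("pics/w1.png");np.savez("pics/w1.npz",im=im,P=P)
for c in [(447.7,-193),(537,-355),(417,-330)]: print("handle",top(P,c,50,.055,.075))
print("key",top(P,(459.5,-69.6),50,.08,.1))
for c in [(640,115),(613,2),(592,-110)]: print("spindle",top(P,c,18,.060,.075),"tower",top(P,c,40,.037,.047))
go(448,-193,200,147)
E
```

```text
handle (array([ 445.4, -193.4]), -33.6, 71.7, 16.2, 0.0636, 1229)
handle (array([ 515. , -334.6]), 43.2, 16.0, 14.1, 0.0615, 118)
handle (array([ 415.2, -331.2]), -63.2, 72.5, 17.1, 0.0636, 813)
key (array([457.4, -69.9]), 20.4, 66.5, 18.8, 0.0895, 1723)
spindle (array([632.2, 114.7]), 73.1, 15.9, 14.5, 0.0668, 165) tower (array([631.5, 113.8]), 76.8, 57.5, 56.9, 0.0417, 1294)
spindle (array([610.9,   1.6]), 17.0, 14.9, 14.6, 0.0672, 201) tower (array([610.9,   2. ]), 44.8, 57.3, 56.7, 0.0417, 1679)
spindle (array([ 589.5, -111.5]), -37.3, 14.9, 13.4, 0.0672, 199) tower (array([ 587.7, -113.1]), -64.6, 59.0, 52.5, 0.0419, 1494)
shift [-0.0278 -0.0942  0.0487] n 3 [-0.0093 -0.0314  0.0162] turn [-0.  -0.1 -0.2] k 1 [-0.01 -0.06 -0.2 ] psi 146.8 -> 147.0 pos [476.4 -99.  248.7] q6 -1.35 t 2.05
```

View pics/w1.png

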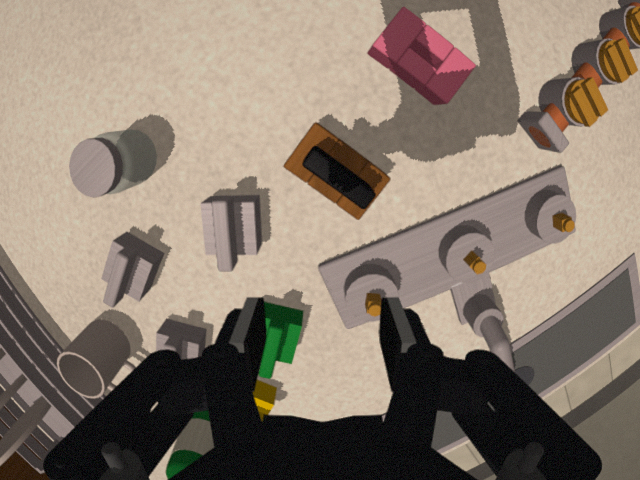

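Wrist view: key in the brown rest at (340,170), the handles at (232,230), (130,268) and (180,335), spindles at (375,302), (475,262) and (565,222). Next I look at the spindles from near to get their angles.

```bash
python3 -c "
from h import *
go(650,-5,160,167)"
```

```text
shift [-0.0939  0.1738  0.0886] n 5 [-0.0188  0.0348  0.0177] turn [ -0.   -0.1 -20.2] k 3 [-0.   -0.02 -6.73] psi 146.8 -> 167.0 pos [476.4 -99.  248.7] q6 -1.35 t 2.05
```

>>> {"op": "jog_arm", "data": {"steps": [{"linear": [-0.019,0.035,0.018],"delta_rot": [0,0,0],"grip": 0.05},{"linear": [-0.019,0.035,0.018],"delta_rot": [0,0,0],"grip": 0.05},{"linear": [-0.019,0.035,0.018],"delta_rot": [0,0,0],"grip": 0.05},{"linear": [-0.019,0.035,0.018],"delta_rot": [0,0,0],"grip": 0.05},{"linear": [-0.019,0.035,0.018],"delta_rot": [0,0,0],"grip": 0.05},{"linear": [0,0,0],"delta_rot": [0,0,-7],"grip": 0.05},{"linear": [0,0,0],"delta_rot": [0,0,-7],"grip": 0.05},{"linear": [0,0,0],"delta_rot": [0,0,-6],"grip": 0.05},{"linear": [0,0,0],"delta_rot": [0,0,0],"grip": 0.05}]}}

```text
t: 2.95
tool_pos: [0.6519, -0.0042, 0.1589]
tool_rot: [-0.36, -3.12, 0.0]
contact_force: [-0.8, -0.7, -0.1]
opening: 0.0496
grip_force: 0.0
```

```bash
python3 - <<'E'
from h import *
im,d,P,M=wrist("pics/w2.png");np.savez("pics/w2.npz",im=im,P=P)
ci=ctrl.camera_info("wrist");K=ci["camera_matrix"];T=np.linalg.inv(M@ci["T_tool_cam"])
out=[]
for c in [(632,114.5),(611,1.8),(589.4,-111.5)]:
    print("spindle",top(P,c,18,.0645,.072),"sq",top(P,c,18,.050,.0635))
    p=T[:3,:3]@np.array([c[0]/1e3,c[1]/1e3,.06])+T[:3,3];r=np.hypot(p[0],p[1]);th=np.arctan2(r,p[2])
    u=int(K[0,2]+K[0,0]*th*p[0]/r);v=int(K[1,2]+K[1,1]*th*p[1]/r);print(u,v)
    out.append(cv2.resize(im[max(v-22,0):v+22,u-22:u+22,::-1],(264,264),interpolation=cv2.INTER_CUBIC))
    # pixels on the vertical faces / corner ledge
    w=P[max(v-30,0):v+30,u-30:u+30].reshape(-1,3)-[c[0]/1e3,c[1]/1e3,0]
    w=w[(w[:,2]>.046)&(w[:,2]<.061)&(np.hypot(w[:,0],w[:,1])<.013)]
    if len(w)>10:
        best=min(((lambda q:np.mean(np.minimum(abs(abs(q[:,0])-.007),abs(abs(q[:,1])-.007))))((w[:,:2])@np.array([[np.cos(a),-np.sin(a)],[np.sin(a),np.cos(a)]])),np.degrees(a)) for a in np.radians(np.arange(0,90,2)))
        print("faces",len(w),best)
cv2.imwrite("pics/sp.png",np.hstack(out))
E
```

```text
spindle (array([631.9, 114.5]), -6.9, 14.0, 13.4, 0.0675, 305) sq (array([631.9, 114.7]), 72.1, 14.8, 14.5, 0.0592, 222)
481 176
faces 193 (np.float64(0.0004982923404532597), np.float64(70.0))
spindle (array([611.2,   1.8]), 0.8, 13.8, 13.5, 0.0677, 370) sq (array([611.2,   1.9]), -74.8, 14.4, 14.4, 0.0611, 148)
316 180
faces 92 (np.float64(0.00028792135035600816), np.float64(12.000000000000002))
spindle (array([ 590.6, -110.7]), -53.4, 13.6, 13.6, 0.0678, 290) sq (array([ 590.7, -110.7]), -38.0, 15.0, 14.7, 0.0583, 270)
153 190
faces 233 (np.float64(0.000718449494370665), np.float64(46.0))
```

View pics/sp.png

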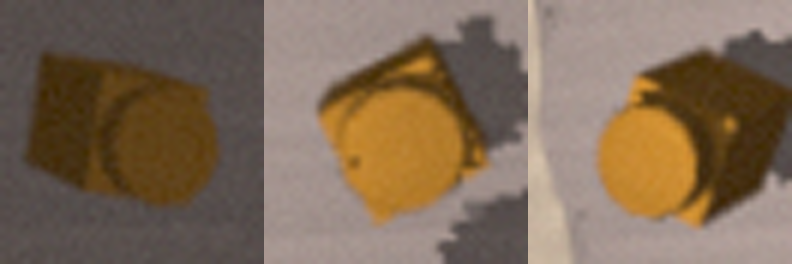

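Close spindle crops: the squares stand at about 72° (seat2), 14° (seat1) and 50° (seat0). Now to handle A.

```bash
python3 -c "
from h import *
go(445,-193.5,160,146.4)"
```

```text
shift [ 0.1578 -0.2317 -0.0009] n 7 [ 0.0225 -0.0331 -0.0001] turn [-0.  -0.  20.3] k 3 [-0.   -0.01  6.77] psi 166.7 -> 146.4 pos [651.9  -4.3 159.1] q6 -1.46 t 3.0
```

>>> {"op": "jog_arm", "data": {"steps": [{"linear": [0.0225,-0.033,0],"delta_rot": [0,0,0],"grip": 0.05},{"linear": [0.0225,-0.033,0],"delta_rot": [0,0,0],"grip": 0.05},{"linear": [0.0225,-0.033,0],"delta_rot": [0,0,0],"grip": 0.05},{"linear": [0.0225,-0.033,0],"delta_rot": [0,0,0],"grip": 0.05},{"linear": [0.0225,-0.033,0],"delta_rot": [0,0,0],"grip": 0.05},{"linear": [0.0225,-0.033,0],"delta_rot": [0,0,0],"grip": 0.05},{"linear": [0.0225,-0.033,0],"delta_rot": [0,0,7],"grip": 0.05},{"linear": [0,0,0],"delta_rot": [0,0,7],"grip": 0.05},{"linear": [0,0,0],"delta_rot": [0,0,6],"grip": 0.05},{"linear": [0,0,0],"delta_rot": [0,0,0],"grip": 0.05}]}}

```text
t: 4.0
tool_pos: [0.4454, -0.1936, 0.1596]
tool_rot: [0.902, 3.009, -0.0]
contact_force: [0.5, 0.3, 0.7]
opening: 0.0499
grip_force: 0.0
```

```bash
python3 - <<'E'
from h import *
im,d,P,M=wrist("pics/w3.png")
r=top(P,(445,-193.5),50,.058,.070);print(r)
h=top(P,(445,-193.5),50,.033,.039);print("hub",h)
go(r[0][0],r[0][1],40,r[1])
for c in [(537,-355),(417,-330)]: print("handle",top(P,c,50,.055,.075))
E
```

```text
(array([ 445.4, -193.5]), -33.0, 71.8, 15.8, 0.0636, 2303)
hub (array([ 442.6, -191.8]), -33.4, 64.3, 56.6, 0.0358, 3705)
shift [ 1.000e-04 -2.000e-04  1.195e-01] n 3 [ 0.     -0.0001  0.0398] turn [-0.   0.  -0.2] k 1 [-0.    0.03 -0.23] psi 146.8 -> 147.0 pos [ 445.5 -193.4  159.5] q6 -1.55 t 4.05
handle 0
handle (array([ 414.9, -330.7]), -63.1, 73.1, 16.7, 0.0636, 1561)
```

>>> {"op": "jog_arm", "data": {"steps": [{"linear": [0,0,0.04],"delta_rot": [0,0,0],"grip": 0.05},{"linear": [0,0,0.04],"delta_rot": [0,0,0],"grip": 0.05},{"linear": [0,0,0.027],"delta_rot": [0,0,0],"grip": 0.05},{"linear": [0,0,0.011],"delta_rot": [0,0,0],"grip": 0.05},{"linear": [0,0,0],"delta_rot": [0,0,0],"grip": 0.0},{"linear": [0,0,0],"delta_rot": [0,0,0],"grip": 0.0},{"linear": [0,0,0],"delta_rot": [0,0,0],"grip": 0.0},{"linear": [0,0,0],"delta_rot": [0,0,0],"grip": 0.0},{"linear": [0,0,0],"delta_rot": [0,0,0],"grip": 0.0},{"linear": [0,0,0],"delta_rot": [0,0,0],"grip": 0.0}], "newtons": 70}}

```text
t: 5.05
tool_pos: [0.447, -0.1943, 0.0432]
tool_rot: [0.899, 3.007, -0.002]
contact_force: [0.1, -0.6, 6.2]
opening: 0.0143
grip_force: 72.3
```

>>> {"op": "jog_arm", "data": {"steps": [{"linear": [0,0,-0.02],"delta_rot": [0,0,0],"grip": 0.0},{"linear": [0,0,-0.04],"delta_rot": [0,0,0],"grip": 0.0},{"linear": [0,0,-0.04],"delta_rot": [0,0,0],"grip": 0.0},{"linear": [0,0,0],"delta_rot": [0,0,0],"grip": 0.0}]}}

```text
t: 5.45
tool_pos: [0.4489, -0.1953, 0.1477]
tool_rot: [0.897, 2.999, -0.005]
contact_force: [1.4, -0.3, -0.9]
opening: 0.0146
grip_force: 71.2
```

```bash
python3 - <<'E'
from h import *
im,d,P,M=wrist("pics/w4.png")
# held wing in tool frame
Q=(P-M[:3,3])@M[:3,:3]; t=M[:3,3]*1e3
for c in [(537,-355),(417,-330)]: print("handle",top(P,c,50,.055,.075))
m=(abs(Q[...,1])<.012)&(abs(Q[...,0])<.06)&(Q[...,2]>-.045)&(Q[...,2]<-.01)
q=Q[m];print(q.min(0).round(4),q.max(0).round(4))
hub=(abs(Q[...,1])<.05)&(abs(Q[...,0])<.06)&(Q[...,2]>-.004)&(Q[...,2]<.012);q=Q[hub];print("hub",rect(q[:,:2]),np.median(q[:,2]))
go(590.3,-111,150,50);go(590.3,-111,150,140)
E
```

```text
handle (array([ 556.1, -371.1]), -70.5, 27.2, 9.5, 0.0637, 94)
handle (array([ 414.9, -330.4]), -63.7, 72.2, 16.8, 0.0636, 1673)
[-0.0339 -0.012  -0.045 ] [ 0.0381  0.012  -0.01  ]
hub (array([9.6, 0.3]), -0.3, 56.7, 56.5) 0.007237239044751185
shift [-0.0738  0.1481 -0.0052] n 4 [-0.0185  0.037  -0.0013] turn [ -0.2   0.3 -83.3] k 11 [-0.02  0.03 -7.57] psi 146.7 -> 230.0 pos [ 447.3 -194.3  144.4] q6 -1.55 t 5.5
shift [-0.0738  0.1481 -0.0052] n 4 [-0.0185  0.037  -0.0013] turn [0.  0.4 6.7] k 1 [0.03 0.35 6.71] psi 146.7 -> 140.0 pos [ 447.3 -194.3  144.4] q6 -1.55 t 5.5
```

>>> {"op": "jog_arm", "data": {"steps": [{"linear": [-0.018,0.037,0],"delta_rot": [0,0,0],"grip": 0.0},{"linear": [-0.018,0.037,0],"delta_rot": [0,0,0],"grip": 0.0},{"linear": [-0.018,0.037,0],"delta_rot": [0,0,0],"grip": 0.0},{"linear": [-0.018,0.037,0],"delta_rot": [0,0,0],"grip": 0.0},{"linear": [0,0,0.015],"delta_rot": [0,0,6.7],"grip": 0.0},{"linear": [0,0,0],"delta_rot": [0,0,0],"grip": 0.0},{"linear": [0,0,0],"delta_rot": [0,0,0],"grip": 0.0}]}}

```text
t: 6.2
tool_pos: [0.5851, -0.1088, 0.1235]
tool_rot: [-1.07, -2.948, 0.0]
contact_force: [-0.3, -0.2, -1.6]
opening: 0.0145
grip_force: 71.0
```

```bash
cat >> h.py <<'E'
def held():
    """held handle: wing ends along tool x (mm), and where its origin is in the world"""
    im,d,P,M=wrist();Q=(P-M[:3,3])@M[:3,:3]
    m=(abs(Q[...,1])<.007)&(abs(Q[...,0])<.06)&(Q[...,2]>-.03)&(Q[...,2]<-.012)
    q=Q[m]; a,b=np.percentile(q[:,0],[.3,99.7])*1e3; c=(a+b)/2
    print("wing x",a.round(1),b.round(1),"top z",np.median(q[:,2]).round(4),"origin",(M[:3,3]*1e3+M[:3,0]*c).round(1)); return im,P,M,c
E
python3 - <<'E'
from h import *
im,P,M,c=held(); a=np.radians(140)
print(top(P,(590.3,-111),40,.037,.047))
go(590.3-c*np.cos(a),-111-c*np.sin(a),116,140)
E
```

```text
wing x -33.1 37.6 top z -0.0206 origin [ 583.4 -107.3  123.5]
(array([570. , -93.8]), 50.7, 29.8, 5.1, 0.0412, 278)
shift [-0.007   0.0016  0.0087] n 1 [-0.007   0.0016  0.0087] turn [-0.1 -0.2  0.1] k 1 [-0.07 -0.17  0.07] psi 140.1 -> 140.0 pos [ 585.7 -109.2  124.7] q6 -1.18 t 6.25
```

>>> {"op": "jog_arm", "data": {"steps": [{"linear": [-0.007,0.0016,0],"delta_rot": [0,0,0],"grip": 0.0},{"linear": [0,0,0.008],"delta_rot": [0,0,0],"grip": 0.0},{"linear": [0,0,0.004],"delta_rot": [0,0,0],"grip": 0.0},{"linear": [0,0,0.004],"delta_rot": [0,0,0],"grip": 0.0},{"linear": [0,0,0.004],"delta_rot": [0,0,0],"grip": 0.0},{"linear": [0,0,0.003],"delta_rot": [0,0,0],"grip": 0.0},{"linear": [0,0,0],"delta_rot": [0,0,0],"grip": 0.0}]}}

```text
t: 6.95
tool_pos: [0.593, -0.1123, 0.1025]
tool_rot: [-1.074, -2.951, 0.0]
contact_force: [-0.1, -0.9, -2.4]
opening: 0.0146
grip_force: 71.1
```

>>> {"op": "jog_arm", "data": {"steps": [{"linear": [0,0,0.004],"delta_rot": [0,0,0],"grip": 0.0},{"linear": [0,0,0.004],"delta_rot": [0,0,0],"grip": 0.0},{"linear": [0,0,0.004],"delta_rot": [0,0,0],"grip": 0.0},{"linear": [0,0,0.004],"delta_rot": [0,0,0],"grip": 0.0},{"linear": [0,0,0.002],"delta_rot": [0,0,0],"grip": 0.0},{"linear": [0,0,0],"delta_rot": [0,0,0],"grip": 0.0}]}}

```text
t: 7.55
tool_pos: [0.5935, -0.1125, 0.0853]
tool_rot: [-1.074, -2.952, 0.0]
contact_force: [-0.3, -0.4, -0.6]
opening: 0.0144
grip_force: 71.3
```

>>> {"op": "jog_arm", "data": {"steps": [{"linear": [0,0,0.002],"delta_rot": [0,0,0],"grip": 0.0},{"linear": [0,0,0],"delta_rot": [0,0,0],"grip": 0.0},{"linear": [0,0,-0.001],"delta_rot": [0,0,0],"grip": 0.05},{"linear": [0,0,0],"delta_rot": [0,0,0],"grip": 0.05},{"linear": [0,0,0],"delta_rot": [0,0,0],"grip": 0.05},{"linear": [0,0,-0.02],"delta_rot": [0,0,0],"grip": 0.05},{"linear": [0,0,-0.04],"delta_rot": [0,0,0],"grip": 0.05},{"linear": [0,0,-0.04],"delta_rot": [0,0,0],"grip": 0.05},{"linear": [0,0,0],"delta_rot": [0,0,0],"grip": 0.05}]}}

```text
t: 8.45
tool_pos: [0.5975, -0.1137, 0.1922]
tool_rot: [1.07, 2.94, 0.001]
contact_force: [1.0, -0.6, 0.7]
opening: 0.0496
grip_force: 0.0
```

```bash
python3 - <<'E'
from h import *
im,d,P,M=wrist()
print(top(P,(590,-111),50,.098,.118));print("hub",top(P,(590,-111),50,.07,.09))
for c in [(537,-355),(415,-330)]: print("handle",top(P,c,50,.055,.075))
go(415,-330.5,180,-63.4)
E
```

```text
(array([ 592.4, -111.4]), -40.7, 72.0, 16.4, 0.1055, 2558)
hub (array([ 589.4, -109. ]), -40.3, 65.1, 56.3, 0.0778, 4112)
handle (array([ 535.5, -354.9]), -46.9, 72.6, 17.4, 0.0634, 973)
handle (array([ 415.8, -330.3]), -63.2, 72.2, 17.6, 0.0632, 1031)
shift [-0.0009 -0.2827  0.0079] n 7 [-0.0001 -0.0404  0.0011] turn [ 0.3  0.4 23.4] k 3 [0.09 0.13 7.8 ] psi 140.0 -> 116.6 pos [ 596.  -113.3  188.8] q6 -1.18 t 8.5
```

Handle A is home: wing top at 105.5 mm. Next is handle C.

>>> {"op": "jog_arm", "data": {"steps": [{"linear": [0,-0.04,0.001],"delta_rot": [0,0,0],"grip": 0.05},{"linear": [0,-0.04,0.001],"delta_rot": [0,0,0],"grip": 0.05},{"linear": [0,-0.04,0.001],"delta_rot": [0,0,0],"grip": 0.05},{"linear": [0,-0.04,0.001],"delta_rot": [0,0,0],"grip": 0.05},{"linear": [0,-0.04,0.001],"delta_rot": [0,0,0],"grip": 0.05},{"linear": [0,-0.04,0.001],"delta_rot": [0,0,0],"grip": 0.05},{"linear": [0,-0.04,0.001],"delta_rot": [0,0,7.8],"grip": 0.05},{"linear": [0,0,0.01],"delta_rot": [0,0,7.8],"grip": 0.05},{"linear": [0,0,0.01],"delta_rot": [0,0,7.8],"grip": 0.05},{"linear": [0,0,0],"delta_rot": [0,0,0],"grip": 0.05}]}}

```text
t: 9.5
tool_pos: [0.4119, -0.326, 0.154]
tool_rot: [-1.649, -2.668, -0.002]
contact_force: [0.0, 0.4, -0.4]
opening: 0.0502
grip_force: 0.0
```

```bash
python3 - <<'E'
from h import *
im,d,P,M=wrist()
r=top(P,(415,-330.5),50,.055,.075);print(r)
print("B",top(P,(536,-355),50,.055,.075))
go(r[0][0],r[0][1],43,r[1])
E
```

```text
(array([ 415.1, -331. ]), -63.0, 71.7, 15.7, 0.0636, 2359)
B (array([ 529.4, -350.1]), -46.0, 55.8, 16.6, 0.0636, 1112)
shift [-0.0059  0.0003  0.1121] n 3 [-0.002   0.0001  0.0374] turn [-0.1 -0.2 -0.3] k 1 [-0.07 -0.22 -0.27] psi 116.7 -> 117.0 pos [ 412.5 -326.2  155.1] q6 -1.28 t 9.55
```

>>> {"op": "jog_arm", "data": {"steps": [{"linear": [-0.006,0,0.03],"delta_rot": [0,0,0],"grip": 0.05},{"linear": [0,0,0.04],"delta_rot": [0,0,0],"grip": 0.05},{"linear": [0,0,0.03],"delta_rot": [0,0,0],"grip": 0.05},{"linear": [0,0,0.01],"delta_rot": [0,0,0],"grip": 0.05},{"linear": [0,0,0],"delta_rot": [0,0,0],"grip": 0.0},{"linear": [0,0,0],"delta_rot": [0,0,0],"grip": 0.0},{"linear": [0,0,0],"delta_rot": [0,0,0],"grip": 0.0},{"linear": [0,0,0],"delta_rot": [0,0,0],"grip": 0.0},{"linear": [0,0,0],"delta_rot": [0,0,0],"grip": 0.0},{"linear": [0,0,0],"delta_rot": [0,0,0],"grip": 0.0}], "newtons": 70}}

```text
t: 10.55
tool_pos: [0.4172, -0.3336, 0.0493]
tool_rot: [1.649, 2.67, -0.002]
contact_force: [-0.3, -1.6, 6.5]
opening: 0.0143
grip_force: 72.8
```

>>> {"op": "jog_arm", "data": {"steps": [{"linear": [0,0,-0.02],"delta_rot": [0,0,0],"grip": 0.0},{"linear": [0,0,-0.04],"delta_rot": [0,0,0],"grip": 0.0},{"linear": [0,0,-0.04],"delta_rot": [0,0,0],"grip": 0.0},{"linear": [0,0,-0.04],"delta_rot": [0,0,0],"grip": 0.0},{"linear": [0,0,-0.01],"delta_rot": [0,0,0],"grip": 0.0},{"linear": [0,0,0],"delta_rot": [0,0,0],"grip": 0.0}]}}

```text
t: 11.15
tool_pos: [0.4168, -0.3329, 0.1989]
tool_rot: [1.649, 2.67, -0.001]
contact_force: [-0.4, 0.6, -2.8]
opening: 0.0141
grip_force: 71.8
```

```bash
python3 - <<'E'
from h import *
im,P,M,c=held(); a=np.radians(105)
go(611.2-c*np.cos(a),1.8-c*np.sin(a),190,105)
E
```

```text
wing x -31.5 38.7 top z -0.0147 origin [ 415.2 -329.7  198.9]
shift [0.2075 0.3234 0.0065] n 9 [0.0231 0.0359 0.0007] turn [-0.  -0.  11.6] k 2 [-0.01 -0.02  5.8 ] psi 116.6 -> 105.0 pos [ 415.9 -332.   196.3] q6 -1.28 t 11.2
```

>>> {"op": "jog_arm", "data": {"steps": [{"linear": [0.023,0.036,0],"delta_rot": [0,0,0],"grip": 0.0},{"linear": [0.023,0.036,0],"delta_rot": [0,0,0],"grip": 0.0},{"linear": [0.023,0.036,0],"delta_rot": [0,0,0],"grip": 0.0},{"linear": [0.023,0.036,0],"delta_rot": [0,0,0],"grip": 0.0},{"linear": [0.023,0.036,0],"delta_rot": [0,0,0],"grip": 0.0},{"linear": [0.023,0.036,0],"delta_rot": [0,0,0],"grip": 0.0},{"linear": [0.023,0.036,0],"delta_rot": [0,0,0],"grip": 0.0},{"linear": [0.023,0.036,0],"delta_rot": [0,0,0],"grip": 0.0},{"linear": [0.023,0.036,0],"delta_rot": [0,0,6],"grip": 0.0},{"linear": [0,0,0.02],"delta_rot": [0,0,6.5],"grip": 0.0}]}}

```text
t: 12.2
tool_pos: [0.615, 0.0021, 0.1763]
tool_rot: [-1.931, -2.478, -0.003]
contact_force: [0.2, -1.8, -2.2]
opening: 0.0138
grip_force: 71.7
```

>>> {"op": "jog_arm", "data": {"steps": [{"linear": [0,0,0.03],"delta_rot": [0,0,0],"grip": 0.0},{"linear": [0,0,0],"delta_rot": [0,0,0],"grip": 0.0},{"linear": [0,0,0],"delta_rot": [0,0,0],"grip": 0.0}]}}

```text
t: 12.5
tool_pos: [0.6111, -0.002, 0.1439]
tool_rot: [-1.929, -2.473, 0.005]
contact_force: [0.0, -0.4, -1.5]
opening: 0.0141
grip_force: 71.5
```

```bash
python3 - <<'E'
from h import *
im,P,M,c=held(); a=np.radians(104)
go(611.2-c*np.cos(a),1.8-c*np.sin(a),122,104)
E
```

```text
wing x -31.6 38.9 top z -0.0147 origin [610.2   1.5 143.9]
shift [ 0.0007 -0.0002  0.0241] n 1 [ 0.0007 -0.0002  0.0241] turn [-0.1 -0.1  0.1] k 1 [-0.13 -0.05  0.09] psi 104.1 -> 104.0 pos [612.5  -2.3 146.1] q6 -0.37 t 12.55
```

>>> {"op": "jog_arm", "data": {"steps": [{"linear": [0.0007,0,0.02],"delta_rot": [0,0,0],"grip": 0.0},{"linear": [0,0,0.005],"delta_rot": [0,0,0],"grip": 0.0},{"linear": [0,0,0.005],"delta_rot": [0,0,0],"grip": 0.0},{"linear": [0,0,0.004],"delta_rot": [0,0,0],"grip": 0.0},{"linear": [0,0,0.004],"delta_rot": [0,0,0],"grip": 0.0},{"linear": [0,0,0.003],"delta_rot": [0,0,0],"grip": 0.0},{"linear": [0,0,0],"delta_rot": [0,0,0],"grip": 0.0}]}}

```text
t: 13.25
tool_pos: [0.6128, -0.0015, 0.106]
tool_rot: [-1.932, -2.477, 0.001]
contact_force: [0.5, -0.7, -2.4]
opening: 0.0142
grip_force: 71.6
```

>>> {"op": "jog_arm", "data": {"steps": [{"linear": [0,0,0.004],"delta_rot": [0,0,0],"grip": 0.0},{"linear": [0,0,0.004],"delta_rot": [0,0,0],"grip": 0.0},{"linear": [0,0,0.004],"delta_rot": [0,0,0],"grip": 0.0},{"linear": [0,0,0.004],"delta_rot": [0,0,0],"grip": 0.0},{"linear": [0,0,0.002],"delta_rot": [0,0,0],"grip": 0.0},{"linear": [0,0,0],"delta_rot": [0,0,0],"grip": 0.0}]}}

```text
t: 13.85
tool_pos: [0.6133, -0.0016, 0.0915]
tool_rot: [-1.931, -2.477, 0.001]
contact_force: [-9.3, -1.2, 12.9]
opening: 0.0145
grip_force: 73.7
```

Contact at the home height. Release, rise and check.

>>> {"op": "jog_arm", "data": {"steps": [{"linear": [0,0,-0.001],"delta_rot": [0,0,0],"grip": 0.05},{"linear": [0,0,0],"delta_rot": [0,0,0],"grip": 0.05},{"linear": [0,0,0],"delta_rot": [0,0,0],"grip": 0.05},{"linear": [0,0,-0.02],"delta_rot": [0,0,0],"grip": 0.05},{"linear": [0,0,-0.04],"delta_rot": [0,0,0],"grip": 0.05},{"linear": [0,0,-0.04],"delta_rot": [0,0,0],"grip": 0.05},{"linear": [0,0,0],"delta_rot": [0,0,0],"grip": 0.05}]}}

```text
t: 14.55
tool_pos: [0.617, -0.002, 0.197]
tool_rot: [1.925, 2.469, 0.01]
contact_force: [1.0, -0.4, 0.7]
opening: 0.05
grip_force: 0.0
```

```bash
python3 - <<'E'
from h import *
im,d,P,M=wrist()
print(top(P,(611,2),50,.098,.118));print("A",top(P,(591,-111),50,.098,.118))
im,d=ctrl.get_image("top");P=cloud("top",d)
r=top(P,(535,-355),60,.057,.085);print("B top",r)
go(535,-354,190,r[1])
E
```

```text
(array([612.1,   1.5]), -76.7, 71.4, 15.9, 0.1056, 2410)
A (array([ 605.5, -121.6]), -40.4, 36.9, 16.6, 0.1055, 689)
B top (array([ 538. , -355.7]), -45.8, 72.6, 16.2, 0.0643, 133)
shift [-0.3225 -0.1623  0.0006] n 9 [-0.0358 -0.018   0.0001] turn [  0.1   0.1 -30.1] k 4 [ 0.03  0.02 -7.53] psi 104.1 -> 134.2 pos [613.9  -1.6 190.7] q6 -0.37 t 14.65
```

>>> {"op": "jog_arm", "data": {"steps": [{"linear": [-0.036,-0.018,0],"delta_rot": [0,0,0],"grip": 0.05},{"linear": [-0.036,-0.018,0],"delta_rot": [0,0,0],"grip": 0.05},{"linear": [-0.036,-0.018,0],"delta_rot": [0,0,0],"grip": 0.05},{"linear": [-0.036,-0.018,0],"delta_rot": [0,0,0],"grip": 0.05},{"linear": [-0.036,-0.018,0],"delta_rot": [0,0,0],"grip": 0.05},{"linear": [-0.036,-0.018,0],"delta_rot": [0,0,0],"grip": 0.05},{"linear": [-0.036,-0.018,0],"delta_rot": [0,0,0],"grip": 0.05},{"linear": [-0.036,-0.018,0],"delta_rot": [0,0,0],"grip": 0.05},{"linear": [-0.036,-0.018,0],"delta_rot": [0,0,-7.5],"grip": 0.05},{"linear": [0,0,0.01],"delta_rot": [0,0,-7.5],"grip": 0.05}]}}

```text
t: 15.65
tool_pos: [0.5332, -0.3595, 0.1781]
tool_rot: [-1.592, -2.708, 0.002]
contact_force: [-0.8, -0.5, -1.1]
opening: 0.05
grip_force: 0.0
```

>>> {"op": "jog_arm", "data": {"steps": [{"linear": [0,0,0.01],"delta_rot": [0,0,-7.5],"grip": 0.05},{"linear": [0,0,0.01],"delta_rot": [0,0,-7.5],"grip": 0.05},{"linear": [0,0,0],"delta_rot": [0,0,0],"grip": 0.05},{"linear": [0,0,0],"delta_rot": [0,0,0],"grip": 0.05}]}}

```text
t: 16.05
tool_pos: [0.5341, -0.3545, 0.1574]
tool_rot: [-1.228, -2.888, -0.002]
contact_force: [-0.3, -0.5, 0.1]
opening: 0.0502
grip_force: 0.0
```

```bash
python3 - <<'E'
from h import *
im,d,P,M=wrist()
r=top(P,(535,-354),50,.055,.075);print(r)
go(r[0][0],r[0][1],44,r[1])
E
```

```text
(array([ 535.7, -355.9]), -46.5, 71.5, 15.9, 0.0636, 2310)
shift [-1.700e-03  1.000e-04  1.144e-01] n 3 [-0.0006  0.      0.0381] turn [-0.  -0.1  0.5] k 1 [-0.01 -0.09  0.47] psi 134.0 -> 133.5 pos [ 534.6 -354.9  158.4] q6 -1.47 t 16.1
```

>>> {"op": "jog_arm", "data": {"steps": [{"linear": [-0.002,0,0.03],"delta_rot": [0,0,0.5],"grip": 0.05},{"linear": [0,0,0.04],"delta_rot": [0,0,0],"grip": 0.05},{"linear": [0,0,0.033],"delta_rot": [0,0,0],"grip": 0.05},{"linear": [0,0,0.01],"delta_rot": [0,0,0],"grip": 0.05},{"linear": [0,0,0],"delta_rot": [0,0,0],"grip": 0.0},{"linear": [0,0,0],"delta_rot": [0,0,0],"grip": 0.0},{"linear": [0,0,0],"delta_rot": [0,0,0],"grip": 0.0},{"linear": [0,0,0],"delta_rot": [0,0,0],"grip": 0.0},{"linear": [0,0,0],"delta_rot": [0,0,0],"grip": 0.0},{"linear": [0,0,0],"delta_rot": [0,0,0],"grip": 0.0}], "newtons": 70}}

```text
t: 17.1
tool_pos: [0.5376, -0.358, 0.049]
tool_rot: [1.236, 2.883, -0.002]
contact_force: [-0.7, -0.8, 6.7]
opening: 0.0141
grip_force: 72.8
```

>>> {"op": "jog_arm", "data": {"steps": [{"linear": [0,0,-0.02],"delta_rot": [0,0,0],"grip": 0.0},{"linear": [0,0,-0.04],"delta_rot": [0,0,0],"grip": 0.0},{"linear": [0,0,-0.04],"delta_rot": [0,0,0],"grip": 0.0},{"linear": [0,0,-0.05],"delta_rot": [0,0,0],"grip": 0.0},{"linear": [0,0,-0.01],"delta_rot": [0,0,0],"grip": 0.0},{"linear": [0,0,0],"delta_rot": [0,0,0],"grip": 0.0}]}}

```text
t: 17.7
tool_pos: [0.5374, -0.3575, 0.2095]
tool_rot: [1.236, 2.883, -0.002]
contact_force: [-0.5, 0.5, -2.6]
opening: 0.0143
grip_force: 71.8
```

```bash
python3 - <<'E'
from h import *
im,P,M,c=held()
for p in (72,162): a=np.radians(p);go(632-c*np.cos(a),114.6-c*np.sin(a),200,p)
E
```

```text
wing x -31.6 38.7 top z -0.0148 origin [ 534.9 -354.9  209.5]
shift [0.2734 0.3911 0.0062] n 11 [0.0249 0.0356 0.0006] turn [ 0.   0.  61.6] k 8 [0.  0.  7.7] psi 133.6 -> 72.0 pos [ 536.2 -356.5  206.2] q6 -1.46 t 17.75
shift [0.272  0.3959 0.0062] n 11 [0.0247 0.036  0.0006] turn [  0.    0.  -28.4] k 4 [ 0.    0.01 -7.1 ] psi 133.6 -> 162.0 pos [ 536.2 -356.5  206.2] q6 -1.46 t 17.75
```

>>> {"op": "jog_arm", "data": {"steps": [{"linear": [0.025,0.036,0],"delta_rot": [0,0,0],"grip": 0.0},{"linear": [0.025,0.036,0],"delta_rot": [0,0,0],"grip": 0.0},{"linear": [0.025,0.036,0],"delta_rot": [0,0,0],"grip": 0.0},{"linear": [0.025,0.036,0],"delta_rot": [0,0,0],"grip": 0.0},{"linear": [0.025,0.036,0],"delta_rot": [0,0,0],"grip": 0.0},{"linear": [0.025,0.036,0],"delta_rot": [0,0,0],"grip": 0.0},{"linear": [0.025,0.036,0],"delta_rot": [0,0,0],"grip": 0.0},{"linear": [0.025,0.036,0],"delta_rot": [0,0,0],"grip": 0.0},{"linear": [0.025,0.036,0],"delta_rot": [0,0,0],"grip": 0.0},{"linear": [0.025,0.036,0],"delta_rot": [0,0,0],"grip": 0.0}]}}

```text
t: 18.75
tool_pos: [0.6226, 0.0745, 0.2019]
tool_rot: [-1.235, -2.882, 0.004]
contact_force: [0.7, -0.9, -0.8]
opening: 0.0141
grip_force: 71.7
```

>>> {"op": "jog_arm", "data": {"steps": [{"linear": [0.022,0.036,0],"delta_rot": [0,0,-7],"grip": 0.0},{"linear": [0,0,0.01],"delta_rot": [0,0,-7],"grip": 0.0},{"linear": [0,0,0.02],"delta_rot": [0,0,-7],"grip": 0.0},{"linear": [0,0,0.02],"delta_rot": [0,0,-7.4],"grip": 0.0},{"linear": [0,0,0.01],"delta_rot": [0,0,0],"grip": 0.0},{"linear": [0,0,0],"delta_rot": [0,0,0],"grip": 0.0},{"linear": [0,0,0],"delta_rot": [0,0,0],"grip": 0.0}]}}

```text
t: 19.45
tool_pos: [0.635, 0.1132, 0.1453]
tool_rot: [-0.494, -3.101, 0.001]
contact_force: [-0.1, -0.1, -2.5]
opening: 0.0142
grip_force: 71.7
```

```bash
python3 - <<'E'
from h import *
im,P,M,c=held(); a=np.radians(162)
go(632-c*np.cos(a),114.6-c*np.sin(a),122,162)
E
```

```text
wing x -31.9 38.4 top z -0.0148 origin [631.9 114.2 145.3]
shift [0.0007 0.0001 0.0246] n 1 [0.0007 0.0001 0.0246] turn [ 0.   0.  -0.1] k 1 [ 0.01  0.02 -0.1 ] psi 161.9 -> 162.0 pos [635.7 113.3 146.6] q6 -1.19 t 19.5
```

>>> {"op": "jog_arm", "data": {"steps": [{"linear": [0.0005,0,0.02],"delta_rot": [0,0,0],"grip": 0.0},{"linear": [0,0,0.005],"delta_rot": [0,0,0],"grip": 0.0},{"linear": [0,0,0.005],"delta_rot": [0,0,0],"grip": 0.0},{"linear": [0,0,0.004],"delta_rot": [0,0,0],"grip": 0.0},{"linear": [0,0,0.004],"delta_rot": [0,0,0],"grip": 0.0},{"linear": [0,0,0.003],"delta_rot": [0,0,0],"grip": 0.0},{"linear": [0,0,0],"delta_rot": [0,0,0],"grip": 0.0}]}}

```text
t: 20.2
tool_pos: [0.6348, 0.1135, 0.1049]
tool_rot: [-0.492, -3.102, 0.0]
contact_force: [-0.1, -0.6, -2.0]
opening: 0.014
grip_force: 71.7
```

>>> {"op": "jog_arm", "data": {"steps": [{"linear": [0,0,0.004],"delta_rot": [0,0,0],"grip": 0.0},{"linear": [0,0,0.004],"delta_rot": [0,0,0],"grip": 0.0},{"linear": [0,0,0.004],"delta_rot": [0,0,0],"grip": 0.0},{"linear": [0,0,0.003],"delta_rot": [0,0,0],"grip": 0.0},{"linear": [0,0,0],"delta_rot": [0,0,0],"grip": 0.0}]}}

```text
t: 20.7
tool_pos: [0.6352, 0.1135, 0.0911]
tool_rot: [0.491, 3.103, -0.0]
contact_force: [-2.1, -1.1, 3.6]
opening: 0.014
grip_force: 72.3
```

>>> {"op": "jog_arm", "data": {"steps": [{"linear": [0,0,0],"delta_rot": [0,0,0],"grip": 0.05},{"linear": [0,0,0],"delta_rot": [0,0,0],"grip": 0.05},{"linear": [0,0,0],"delta_rot": [0,0,0],"grip": 0.05},{"linear": [0,0,-0.02],"delta_rot": [0,0,0],"grip": 0.05},{"linear": [0,0,-0.04],"delta_rot": [0,0,0],"grip": 0.05},{"linear": [0,0,-0.04],"delta_rot": [0,0,0],"grip": 0.05},{"linear": [0,0,-0.03],"delta_rot": [0,0,0],"grip": 0.05},{"linear": [0,0,0],"delta_rot": [0,0,0],"grip": 0.05}]}}

```text
t: 21.5
tool_pos: [0.6382, 0.1138, 0.2275]
tool_rot: [0.49, 3.092, 0.004]
contact_force: [0.9, 0.5, 0.8]
opening: 0.0498
grip_force: 0.0
```

```bash
python3 - <<'E'
from h import *
im,d,P,M=wrist("pics/w5.png")
for c in [(632,114.5),(611,2),(591,-111)]: print(top(P,c,50,.098,.118),top(P,c,50,.119,.14))
im,d=ctrl.get_image("top");P=cloud("top",d)
for c in [(634,114.5),(613,2),(592,-111)]: print("top",top(P,c,50,.098,.15))
go(457.4,-69.9,200,20.4)
E
```

```text
(array([632.4, 113. ]), -17.9, 71.9, 15.5, 0.1056, 1961) 0
(array([612.1,   1.8]), -76.1, 72.1, 16.6, 0.1056, 1585) 0
(array([ 591.7, -110.7]), -40.0, 71.8, 17.2, 0.1055, 1163) 0
top (array([648.8, 108.7]), -15.5, 27.2, 15.8, 0.1066, 52)
top (array([614.5,   1.1]), -76.3, 71.7, 16.8, 0.1063, 146)
top (array([ 594.2, -111. ]), -39.9, 71.3, 16.0, 0.1068, 142)
shift [ 0.1126 -0.2296  0.0208] n 6 [ 0.0188 -0.0383  0.0035] turn [  0.    0.1 -38.4] k 5 [ 0.    0.02 -7.68] psi 162.0 -> 200.4 pos [635.4 113.6 221.2] q6 -1.19 t 21.6
```

All three handles are home: wing tops at 105.6 mm in both views. Next is the key.

>>> {"op": "jog_arm", "data": {"steps": [{"linear": [0.019,-0.038,0],"delta_rot": [0,0,0],"grip": 0.05},{"linear": [0.019,-0.038,0],"delta_rot": [0,0,0],"grip": 0.05},{"linear": [0.019,-0.038,0],"delta_rot": [0,0,0],"grip": 0.05},{"linear": [0.019,-0.038,0],"delta_rot": [0,0,0],"grip": 0.05},{"linear": [0.019,-0.038,0],"delta_rot": [0,0,0],"grip": 0.05},{"linear": [0.018,-0.039,0],"delta_rot": [0,0,-7.7],"grip": 0.05},{"linear": [0,0,0.01],"delta_rot": [0,0,-7.7],"grip": 0.05},{"linear": [0,0,0.01],"delta_rot": [0,0,-7.7],"grip": 0.05},{"linear": [0,0,0.01],"delta_rot": [0,0,-7.7],"grip": 0.05},{"linear": [0,0,0.01],"delta_rot": [0,0,-7.7],"grip": 0.05}]}}

```text
t: 22.6
tool_pos: [0.4554, -0.0691, 0.1774]
tool_rot: [0.566, -3.087, -0.003]
contact_force: [0.4, -0.5, -0.2]
opening: 0.05
grip_force: 0.0
```

>>> {"op": "jog_arm", "data": {"steps": [{"linear": [0,0,0],"delta_rot": [0,0,0],"grip": 0.05},{"linear": [0,0,0],"delta_rot": [0,0,0],"grip": 0.05}]}}

```text
t: 22.8
tool_pos: [0.4559, -0.069, 0.1787]
tool_rot: [0.554, -3.09, -0.002]
contact_force: [0.6, -1.2, 0.6]
opening: 0.0498
grip_force: 0.0
```

```bash
python3 - <<'E'
from h import *
im,d,P,M=wrist()
r=top(P,(457.4,-69.9),50,.08,.1);print(r);print("rest",top(P,(457.4,-69.9),60,.038,.054))
go(r[0][0],r[0][1],54,r[1])
E
```

```text
(array([457.3, -70. ]), 20.2, 65.9, 18.4, 0.0895, 2576)
rest (array([457.2, -69.7]), 20.3, 90.2, 52.2, 0.0456, 4799)
shift [-0.0007 -0.0012  0.1256] n 3 [-0.0002 -0.0004  0.0419] turn [ 0.1 -0.1  0.2] k 1 [ 0.05 -0.07  0.16] psi -159.6 -> -159.8 pos [456.4 -69.2 179.6] q6 -2.24 t 22.85
```

>>> {"op": "jog_arm", "data": {"steps": [{"linear": [-0.0007,-0.0012,0.035],"delta_rot": [0,0,0],"grip": 0.05},{"linear": [0,0,0.045],"delta_rot": [0,0,0],"grip": 0.05},{"linear": [0,0,0.035],"delta_rot": [0,0,0],"grip": 0.05},{"linear": [0,0,0.01],"delta_rot": [0,0,0],"grip": 0.05},{"linear": [0,0,0],"delta_rot": [0,0,0],"grip": 0.0},{"linear": [0,0,0],"delta_rot": [0,0,0],"grip": 0.0},{"linear": [0,0,0],"delta_rot": [0,0,0],"grip": 0.0},{"linear": [0,0,0],"delta_rot": [0,0,0],"grip": 0.0},{"linear": [0,0,0],"delta_rot": [0,0,0],"grip": 0.0},{"linear": [0,0,0],"delta_rot": [0,0,0],"grip": 0.0}], "newtons": 70}}

```text
t: 23.85
tool_pos: [0.4597, -0.0708, 0.0577]
tool_rot: [-0.558, 3.088, -0.003]
contact_force: [0.1, -0.4, 7.1]
opening: 0.017
grip_force: 69.5
```

>>> {"op": "jog_arm", "data": {"steps": [{"linear": [0,0,-0.01],"delta_rot": [0,0,0],"grip": 0.0},{"linear": [0,0,-0.03],"delta_rot": [0,0,0],"grip": 0.0},{"linear": [0,0,-0.04],"delta_rot": [0,0,0],"grip": 0.0},{"linear": [0,0,-0.04],"delta_rot": [0,0,0],"grip": 0.0},{"linear": [0,0,-0.04],"delta_rot": [0,0,0],"grip": 0.0},{"linear": [0,0,0],"delta_rot": [0,0,0],"grip": 0.0}]}}

```text
t: 24.45
tool_pos: [0.461, -0.0712, 0.2231]
tool_rot: [-0.557, 3.08, -0.009]
contact_force: [0.7, 0.6, -0.0]
opening: 0.0169
grip_force: 68.8
```

```bash
cat >> h.py <<'E'
def heldkey():
    im,d,P,M=wrist();Q=(P-M[:3,3])@M[:3,:3]
    m=(abs(Q[...,1])<.008)&(abs(Q[...,0])<.06)&(Q[...,2]>-.046)&(Q[...,2]<-.022)
    q=Q[m]; a,b=np.percentile(q[:,0],[.3,99.7])*1e3; c=(a+b)/2
    print("grip x",a.round(1),b.round(1),"top z",np.median(q[:,2]).round(4),"key",(M[:3,3]*1e3+M[:3,0]*c).round(1)); return im,P,M,c
E
python3 - <<'E'
from h import *
im,P,M,c=heldkey()
go(500,235,230,190)
E
```

```text
grip x -30.0 34.9 top z -0.0318 key [458.7 -72.  223.1]
shift [-0.145   0.2721 -0.0108] n 7 [-0.0207  0.0389 -0.0015] turn [-0.2  0.4 10.5] k 2 [-0.12  0.18  5.25] psi -159.5 -> -170.0 pos [459.5 -70.7 219.6] q6 -2.24 t 24.5
```

```bash
python3 -c "
from h import *
go(575,280,215,190)"
```

```text
shift [-0.2309  0.2881  0.0046] n 9 [-0.0257  0.032   0.0005] turn [-0.2  0.4 10.5] k 2 [-0.12  0.18  5.25] psi -159.5 -> -170.0 pos [459.5 -70.7 219.6] q6 -2.24 t 24.5
```

>>> {"op": "jog_arm", "data": {"steps": [{"linear": [-0.0257,0.032,0],"delta_rot": [0,0,0],"grip": 0.0},{"linear": [-0.0257,0.032,0],"delta_rot": [0,0,0],"grip": 0.0},{"linear": [-0.0257,0.032,0],"delta_rot": [0,0,0],"grip": 0.0},{"linear": [-0.0257,0.032,0],"delta_rot": [0,0,0],"grip": 0.0},{"linear": [-0.0257,0.032,0],"delta_rot": [0,0,0],"grip": 0.0},{"linear": [-0.0257,0.032,0],"delta_rot": [0,0,0],"grip": 0.0},{"linear": [-0.0257,0.032,0],"delta_rot": [0,0,0],"grip": 0.0},{"linear": [-0.0257,0.032,0],"delta_rot": [0,0,5],"grip": 0.0},{"linear": [-0.0257,0.032,0],"delta_rot": [0,0,5.5],"grip": 0.0},{"linear": [0,0,0],"delta_rot": [0,0,0],"grip": 0.0}]}}

```text
t: 25.5
tool_pos: [0.5764, 0.2827, 0.2122]
tool_rot: [0.277, -3.125, -0.0]
contact_force: [-0.2, -0.7, -0.8]
opening: 0.017
grip_force: 69.0
```

```bash
cat >> h.py <<'E'
def slots(P,cs):
    # head top plane z>.066; slot = low points inside
    for c in cs:
        q=P.reshape(-1,3);w=q[np.hypot(q[:,0]-c[0]/1e3,q[:,1]-c[1]/1e3)<.032]
        t=w[(w[:,2]>.0655)&(w[:,2]<.074)]
        if len(t)<20: print("none",c);continue
        (cx,cy),_,a,b=rect(t[:,:2])[:4]
        s=w[(w[:,2]>.055)&(w[:,2]<.0645)&(np.hypot(w[:,0]-cx/1e3,w[:,1]-cy/1e3)<.019)]
        out="" 
        if len(s)>10:
            s=s[:,:2]-s[:,:2].mean(0);e=np.linalg.svd(s,full_matrices=False)[2][0];out=round(np.degrees(np.arctan2(e[1],e[0]))%180,1)
        print("head",rect(t[:,:2]),"slot",out,len(s))
E
python3 - <<'E'
from h import *
im,d,P,M=wrist("pics/w6.png");np.savez("pics/w6.npz",im=im,P=P)
slots(P,[(490,342.6),(507,268.6),(527,198)])
print(M[:3,3])
E
```

```text
head (array([488. , 342.8]), 5.6, 40.4, 35.9) slot 5.0 397
head (array([507.2, 270.3]), 2.1, 40.4, 35.1) slot 1.3 454
head (array([526.2, 197.9]), 6.0, 40.2, 36.0) slot 6.1 374
[0.57635431 0.28273759 0.21219002]
```

View pics/w6.png

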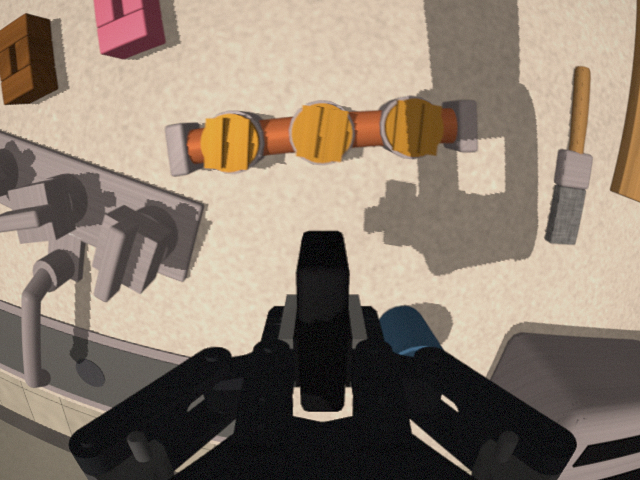

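```bash
cat >> h.py <<'E'
def gokey(s,psi,z,c=2.4):
    a=np.radians(psi);go(s[0]-c*np.cos(a),s[1]-c*np.sin(a),z,psi)
E
python3 -c "
from h import *
gokey((507.2,270.3),181.7,130)"
```

```text
shift [0.0667 0.0015 0.0827] n 3 [0.0222 0.0005 0.0276] turn [-0.1 -0.3  8.5] k 2 [-0.03 -0.13  4.23] psi -169.8 -> -178.3 pos [575.9 280.8 212.3] q6 -1.41 t 25.55
```

>>> {"op": "jog_arm", "data": {"steps": [{"linear": [0.033,0.0007,0.02],"delta_rot": [0,0,0],"grip": 0.0},{"linear": [0.0337,0.0008,0.03],"delta_rot": [0,0,4],"grip": 0.0},{"linear": [0,0,0.02],"delta_rot": [0,0,4.5],"grip": 0.0},{"linear": [0,0,0],"delta_rot": [0,0,0],"grip": 0.0},{"linear": [0,0,0],"delta_rot": [0,0,0],"grip": 0.0}]}}

```text
t: 26.05
tool_pos: [0.5109, 0.2684, 0.1451]
tool_rot: [0.043, -3.141, 0.001]
contact_force: [0.6, 0.8, 0.4]
opening: 0.0171
grip_force: 68.9
```

```bash
python3 - <<'E'
from h import *
im,P,M,c=heldkey();cv2.imwrite("pics/w7.png",im[:,:,::-1])
slots(P,[(507.2,270.3)])
gokey((507.2,270.3),181.7,118,c)
E
```

```text
grip x -30.0 34.9 top z -0.0319 key [508.4 268.4 145.1]
head (array([506.4, 270.5]), 0.8, 40.2, 35.7) slot 35.8 227
shift [0.0024 0.0015 0.0286] n 1 [0.0024 0.0015 0.0286] turn [ 0.   0.1 -0.2] k 1 [ 0.03  0.11 -0.16] psi -178.5 -> -178.3 pos [512.  269.  146.6] q6 -1.24 t 26.1
```

>>> {"op": "jog_arm", "data": {"steps": [{"linear": [0.0024,0.0015,0.017],"delta_rot": [0,0,-0.2],"grip": 0.0},{"linear": [0,0,0],"delta_rot": [0,0,0],"grip": 0.0},{"linear": [0,0,0],"delta_rot": [0,0,0],"grip": 0.0},{"linear": [0,0,0],"delta_rot": [0,0,0],"grip": 0.0}]}}

```text
t: 26.5
tool_pos: [0.5089, 0.2708, 0.1286]
tool_rot: [-0.047, 3.141, 0.0]
contact_force: [0.4, -0.1, -1.9]
opening: 0.0172
grip_force: 68.9
```

```bash
python3 - <<'E'
from h import *
for i in range(2):
    im,P,M,c=heldkey();gokey((507.2,270.3),181.7,118,c)
cv2.imwrite("pics/w8.png",im[:300,170:490,::-1])
E
```

```text
grip x -30.0 34.9 top z -0.0319 key [506.5 270.7 128.6]
shift [-0.0006 -0.0004  0.0108] n 1 [-0.0006 -0.0004  0.0108] turn [0. 0. 0.] k 1 [0.01 0.04 0.01] psi -178.3 -> -178.3 pos [509.  270.8 128.8] q6 -1.24 t 26.55
grip x -30.0 34.9 top z -0.0318 key [506.6 270.7 128.8]
shift [-0.0006 -0.0004  0.0108] n 1 [-0.0006 -0.0004  0.0108] turn [0. 0. 0.] k 1 [0.01 0.04 0.01] psi -178.3 -> -178.3 pos [509.  270.8 128.8] q6 -1.24 t 26.6
```

View pics/w8.png

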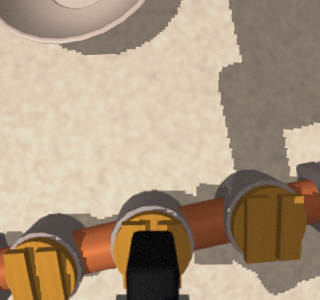

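The crop shows the key over the middle slot at (152,225), settled and in line. Lowering now.

>>> {"op": "jog_arm", "data": {"steps": [{"linear": [-0.0006,-0.0004,0.008],"delta_rot": [0,0,0],"grip": 0.0},{"linear": [0,0,0.005],"delta_rot": [0,0,0],"grip": 0.0},{"linear": [0,0,0.004],"delta_rot": [0,0,0],"grip": 0.0},{"linear": [0,0,0.004],"delta_rot": [0,0,0],"grip": 0.0},{"linear": [0,0,0],"delta_rot": [0,0,0],"grip": 0.0},{"linear": [0,0,0],"delta_rot": [0,0,0],"grip": 0.0}]}}

```text
t: 27.2
tool_pos: [0.5092, 0.2702, 0.1072]
tool_rot: [0.046, -3.141, 0.0]
contact_force: [-0.5, -0.5, -0.6]
opening: 0.017
grip_force: 68.9
```

>>> {"op": "jog_arm", "data": {"steps": [{"linear": [0,-0.00033,0],"delta_rot": [0,0,8],"grip": 0.0},{"linear": [0,-0.00033,0],"delta_rot": [0,0,8],"grip": 0.0},{"linear": [0,-0.00033,0],"delta_rot": [0,0,8],"grip": 0.0},{"linear": [0,-0.00033,0],"delta_rot": [0,0,8],"grip": 0.0},{"linear": [0,-0.00033,0],"delta_rot": [0,0,8],"grip": 0.0},{"linear": [0,-0.00033,0],"delta_rot": [0,0,8],"grip": 0.0},{"linear": [0,-0.00033,0],"delta_rot": [0,0,8],"grip": 0.0},{"linear": [0,-0.00033,0],"delta_rot": [0,0,8],"grip": 0.0},{"linear": [0,-0.0003,0],"delta_rot": [0,0,8],"grip": 0.0},{"linear": [0,0,0],"delta_rot": [0,0,0],"grip": 0.0}]}}

```text
t: 28.2
tool_pos: [0.5076, 0.2677, 0.1075]
tool_rot: [-1.808, -2.569, 0.001]
contact_force: [-1.9, -0.7, -0.8]
opening: 0.0169
grip_force: 69.0
```

```bash
python3 - <<'E'
from h import *
im,P,M,c=heldkey();gokey((507.2,270.3),104.8,106.5,c);print(ctrl.get_obs()["wrist_torque"])
E
```

```text
grip x -29.2 35.7 top z -0.0319 key [506.5 270.8 107.5]
shift [-0.0007  0.0002  0.001 ] n 1 [-0.0007  0.0002  0.001 ] turn [-0.   0.   5.1] k 1 [-0.04  0.01  5.06] psi 109.9 -> 104.8 pos [507.6 267.7 107.5] q6 0.01 t 28.25
[-0.19723765  0.30769364  0.01938663]
```

>>> {"op": "jog_arm", "data": {"steps": [{"linear": [0,-0.0003,0],"delta_rot": [0,0,6],"grip": 0.0},{"linear": [0,0,0],"delta_rot": [0,0,5],"grip": 0.0},{"linear": [0,0,0],"delta_rot": [0,0,0],"grip": 0.0},{"linear": [0,0,0],"delta_rot": [0,0,0],"grip": 0.0},{"linear": [0,0,0],"delta_rot": [0,0,-6],"grip": 0.0},{"linear": [0,0,0],"delta_rot": [0,0,0],"grip": 0.0},{"linear": [0,0,-0.02],"delta_rot": [0,0,0],"grip": 0.0},{"linear": [0,0,-0.03],"delta_rot": [0,0,0],"grip": 0.0},{"linear": [0,0,0],"delta_rot": [0,0,0],"grip": 0.0},{"linear": [0,0,0],"delta_rot": [0,0,0],"grip": 0.0}]}}

```text
t: 29.25
tool_pos: [0.5084, 0.2681, 0.1581]
tool_rot: [1.919, 2.486, 0.004]
contact_force: [-0.9, 0.3, -1.5]
opening: 0.0172
grip_force: 69.0
```

```bash
python3 - <<'E'
from h import *
im,P,M,c=heldkey();slots(P,[(488,342.8),(507.2,270.3),(526.2,197.9)])
gokey((526.2,197.9),186,150,c)
E
```

```text
grip x -29.2 35.7 top z -0.0319 key [507.5 271.3 158.1]
head (array([487.9, 343.1]), 5.7, 40.4, 35.6) slot 5.9 675
head (array([506.8, 271. ]), -74.2, 40.0, 35.1) slot 0.9 236
none (526.2, 197.9)
shift [-0.0728  0.0037  0.0067] n 2 [-0.0364  0.0018  0.0033] turn [ -0.   -0.  -81.3] k 11 [-0.   -0.   -7.39] psi 104.7 -> 186.0 pos [507.4 267.7 156.7] q6 0.1 t 29.3
```

>>> {"op": "jog_arm", "data": {"steps": [{"linear": [-0.036,0.002,0],"delta_rot": [0,0,0],"grip": 0.0},{"linear": [-0.037,0.0017,0],"delta_rot": [0,0,-8],"grip": 0.0},{"linear": [0,0,0],"delta_rot": [0,0,-8.4],"grip": 0.0},{"linear": [0,0,0],"delta_rot": [0,0,-8.4],"grip": 0.0},{"linear": [0,0,0],"delta_rot": [0,0,-8.4],"grip": 0.0},{"linear": [0,0,0],"delta_rot": [0,0,-8.4],"grip": 0.0},{"linear": [0,0,0],"delta_rot": [0,0,-8.4],"grip": 0.0},{"linear": [0,0,0],"delta_rot": [0,0,-8.4],"grip": 0.0},{"linear": [0,0,0],"delta_rot": [0,0,-8.4],"grip": 0.0},{"linear": [0,0,0],"delta_rot": [0,0,-8.4],"grip": 0.0}]}}

```text
t: 30.3
tool_pos: [0.5286, 0.1979, 0.155]
tool_rot: [0.006, -3.138, 0.001]
contact_force: [0.5, -0.2, -1.4]
opening: 0.0172
grip_force: 68.9
```

>>> {"op": "jog_arm", "data": {"steps": [{"linear": [0,0,0.02],"delta_rot": [0,0,-6],"grip": 0.0},{"linear": [0,0,0],"delta_rot": [0,0,0],"grip": 0.0},{"linear": [0,0,0],"delta_rot": [0,0,0],"grip": 0.0},{"linear": [0,0,0],"delta_rot": [0,0,0],"grip": 0.0}]}}

```text
t: 30.7
tool_pos: [0.5297, 0.1981, 0.1373]
tool_rot: [0.159, -3.137, 0.0]
contact_force: [0.1, -0.6, -1.3]
opening: 0.0172
grip_force: 68.9
```

```bash
python3 - <<'E'
from h import *
im,P,M,c=heldkey()
gokey((526.2,197.9),186,107,c)
E
```

```text
grip x -30.2 34.9 top z -0.0318 key [527.4 197.9 137.3]
shift [0.0014 0.0001 0.0307] n 1 [0.0014 0.0001 0.0307] turn [ 0.   0.  -0.2] k 1 [ 0.    0.04 -0.17] psi -174.2 -> -174.0 pos [529.9 198.2 137.7] q6 -1.45 t 30.75
```

>>> {"op": "jog_arm", "data": {"steps": [{"linear": [0.0014,0,0.017],"delta_rot": [0,0,-0.2],"grip": 0.0},{"linear": [0,0,0.005],"delta_rot": [0,0,0],"grip": 0.0},{"linear": [0,0,0.005],"delta_rot": [0,0,0],"grip": 0.0},{"linear": [0,0,0.004],"delta_rot": [0,0,0],"grip": 0.0},{"linear": [0,0,0],"delta_rot": [0,0,0],"grip": 0.0},{"linear": [0,0,0],"delta_rot": [0,0,0],"grip": 0.0}]}}

```text
t: 31.35
tool_pos: [0.5285, 0.198, 0.1067]
tool_rot: [-0.167, 3.137, 0.0]
contact_force: [-0.1, -0.7, -0.4]
opening: 0.017
grip_force: 69.0
```

>>> {"op": "jog_arm", "data": {"steps": [{"linear": [0,-0.00033,0],"delta_rot": [0,0,8],"grip": 0.0},{"linear": [0,-0.00033,0],"delta_rot": [0,0,8],"grip": 0.0},{"linear": [0,-0.00033,0],"delta_rot": [0,0,8],"grip": 0.0},{"linear": [0,-0.00033,0],"delta_rot": [0,0,8],"grip": 0.0},{"linear": [0,-0.00033,0],"delta_rot": [0,0,8],"grip": 0.0},{"linear": [0,-0.00033,0],"delta_rot": [0,0,8],"grip": 0.0},{"linear": [0,-0.00033,0],"delta_rot": [0,0,8],"grip": 0.0},{"linear": [0,-0.00033,0],"delta_rot": [0,0,8],"grip": 0.0},{"linear": [0,-0.00033,0],"delta_rot": [0,0,8],"grip": 0.0},{"linear": [0,-0.0003,0],"delta_rot": [0,0,6],"grip": 0.0}]}}

```text
t: 32.35
tool_pos: [0.5266, 0.1951, 0.1068]
tool_rot: [1.85, 2.539, -0.001]
contact_force: [-1.3, -0.6, -0.4]
opening: 0.0169
grip_force: 69.1
```

>>> {"op": "jog_arm", "data": {"steps": [{"linear": [0,-0.0003,0],"delta_rot": [0,0,5],"grip": 0.0},{"linear": [0,0,0],"delta_rot": [0,0,4],"grip": 0.0},{"linear": [0,0,0],"delta_rot": [0,0,0],"grip": 0.0},{"linear": [0,0,0],"delta_rot": [0,0,0],"grip": 0.0},{"linear": [0,0,0],"delta_rot": [0,0,-6],"grip": 0.0},{"linear": [0,0,0],"delta_rot": [0,0,0],"grip": 0.0},{"linear": [0,0,-0.02],"delta_rot": [0,0,0],"grip": 0.0},{"linear": [0,0,-0.03],"delta_rot": [0,0,0],"grip": 0.0},{"linear": [0,0,0],"delta_rot": [0,0,0],"grip": 0.0},{"linear": [0,0,0],"delta_rot": [0,0,0],"grip": 0.0}]}}

```text
t: 33.35
tool_pos: [0.5272, 0.1954, 0.157]
tool_rot: [1.911, 2.492, 0.003]
contact_force: [0.1, 0.0, -1.1]
opening: 0.0168
grip_force: 69.3
```

```bash
python3 - <<'E'
from h import *
im,P,M,c=heldkey();slots(P,[(488,342.8),(507.2,270.3),(526.2,197.9)])
gokey((488,342.8),185.4,157,c)
E
```

```text
grip x -29.3 35.7 top z -0.0319 key [526.3 198.5 157. ]
head (array([488.4, 338.7]), 5.8, 40.3, 27.5) slot 91.8 814
head (array([507.2, 270.6]), -73.6, 40.0, 35.3) slot 105.8 699
head (array([525.8, 199. ]), -73.9, 38.9, 35.1) slot 22.9 252
shift [ 0.1519  0.0046 -0.0014] n 4 [ 0.038   0.0011 -0.0003] turn [ -0.   -0.  -80.3] k 11 [-0.  -0.  -7.3] psi 105.1 -> 185.4 pos [526.3 195.2 155.6] q6 -0.04 t 33.4
```

Two valves are open. On to the third.

>>> {"op": "jog_arm", "data": {"steps": [{"linear": [0.038,0.001,0],"delta_rot": [0,0,0],"grip": 0.0},{"linear": [0.038,0.001,0],"delta_rot": [0,0,0],"grip": 0.0},{"linear": [0.038,0.001,0],"delta_rot": [0,0,0],"grip": 0.0},{"linear": [0.038,0.0015,0],"delta_rot": [0,0,-8],"grip": 0.0},{"linear": [0,0,0],"delta_rot": [0,0,-8.4],"grip": 0.0},{"linear": [0,0,0],"delta_rot": [0,0,-8.4],"grip": 0.0},{"linear": [0,0,0],"delta_rot": [0,0,-8.4],"grip": 0.0},{"linear": [0,0,0],"delta_rot": [0,0,-8.4],"grip": 0.0},{"linear": [0,0,0],"delta_rot": [0,0,-8.4],"grip": 0.0},{"linear": [0,0,0],"delta_rot": [0,0,-8.4],"grip": 0.0}]}}

```text
t: 34.4
tool_pos: [0.4902, 0.3426, 0.1538]
tool_rot: [-0.442, -3.107, 0.003]
contact_force: [-0.3, -0.3, -1.4]
opening: 0.0169
grip_force: 69.2
```

>>> {"op": "jog_arm", "data": {"steps": [{"linear": [0,0,0],"delta_rot": [0,0,-8.4],"grip": 0.0},{"linear": [0,0,0],"delta_rot": [0,0,-8.4],"grip": 0.0},{"linear": [0,0,0.02],"delta_rot": [0,0,-5.1],"grip": 0.0},{"linear": [0,0,0],"delta_rot": [0,0,0],"grip": 0.0},{"linear": [0,0,0],"delta_rot": [0,0,0],"grip": 0.0},{"linear": [0,0,0],"delta_rot": [0,0,0],"grip": 0.0}]}}

```text
t: 35.0
tool_pos: [0.4912, 0.3431, 0.1362]
tool_rot: [0.146, -3.138, 0.0]
contact_force: [0.4, 0.5, -0.8]
opening: 0.0173
grip_force: 69.2
```

```bash
python3 - <<'E'
from h import *
im,P,M,c=heldkey()
gokey((488,342.8),185.4,107,c)
E
```

```text
grip x -30.1 34.9 top z -0.0318 key [488.8 342.9 136.2]
shift [ 0.0011 -0.0002  0.0297] n 1 [ 0.0011 -0.0002  0.0297] turn [ 0.   0.  -0.1] k 1 [ 0.01  0.03 -0.07] psi -174.7 -> -174.6 pos [491.5 343.3 136.7] q6 -1.18 t 35.05
```

>>> {"op": "jog_arm", "data": {"steps": [{"linear": [0.0011,0,0.016],"delta_rot": [0,0,0],"grip": 0.0},{"linear": [0,0,0.005],"delta_rot": [0,0,0],"grip": 0.0},{"linear": [0,0,0.005],"delta_rot": [0,0,0],"grip": 0.0},{"linear": [0,0,0.004],"delta_rot": [0,0,0],"grip": 0.0},{"linear": [0,0,0],"delta_rot": [0,0,0],"grip": 0.0},{"linear": [0,0,0],"delta_rot": [0,0,0],"grip": 0.0}]}}

```text
t: 35.65
tool_pos: [0.4903, 0.3431, 0.1063]
tool_rot: [-0.148, 3.138, 0.0]
contact_force: [-0.4, 0.2, -0.5]
opening: 0.017
grip_force: 69.2
```

>>> {"op": "jog_arm", "data": {"steps": [{"linear": [0,-0.00033,0],"delta_rot": [0,0,8],"grip": 0.0},{"linear": [0,-0.00033,0],"delta_rot": [0,0,8],"grip": 0.0},{"linear": [0,-0.00033,0],"delta_rot": [0,0,8],"grip": 0.0},{"linear": [0,-0.00033,0],"delta_rot": [0,0,8],"grip": 0.0},{"linear": [0,-0.00033,0],"delta_rot": [0,0,8],"grip": 0.0},{"linear": [0,-0.00033,0],"delta_rot": [0,0,8],"grip": 0.0},{"linear": [0,-0.00033,0],"delta_rot": [0,0,8],"grip": 0.0},{"linear": [0,-0.00033,0],"delta_rot": [0,0,8],"grip": 0.0},{"linear": [0,-0.00033,0],"delta_rot": [0,0,8],"grip": 0.0},{"linear": [0,-0.0003,0],"delta_rot": [0,0,6],"grip": 0.0}]}}

```text
t: 36.65
tool_pos: [0.4882, 0.3401, 0.1063]
tool_rot: [-1.865, -2.528, 0.002]
contact_force: [-1.5, -1.0, 0.4]
opening: 0.0169
grip_force: 69.4
```

>>> {"op": "jog_arm", "data": {"steps": [{"linear": [0,-0.0003,0],"delta_rot": [0,0,5],"grip": 0.0},{"linear": [0,0,0],"delta_rot": [0,0,4],"grip": 0.0},{"linear": [0,0,0],"delta_rot": [0,0,0],"grip": 0.0},{"linear": [0,0,0],"delta_rot": [0,0,0],"grip": 0.0},{"linear": [0,0,0],"delta_rot": [0,0,-6],"grip": 0.0},{"linear": [0,0,0],"delta_rot": [0,0,0],"grip": 0.0},{"linear": [0,0,-0.02],"delta_rot": [0,0,0],"grip": 0.0},{"linear": [0,0,-0.04],"delta_rot": [0,0,0],"grip": 0.0},{"linear": [0,0,-0.04],"delta_rot": [0,0,0],"grip": 0.0},{"linear": [0,0,0],"delta_rot": [0,0,0],"grip": 0.0}]}}

```text
t: 37.65
tool_pos: [0.4921, 0.3424, 0.2145]
tool_rot: [1.924, 2.476, 0.02]
contact_force: [1.5, -0.1, -0.1]
opening: 0.0171
grip_force: 69.3
```

```bash
python3 - <<'E'
from h import *
im,P,M,c=heldkey();slots(P,[(488,342.8),(507.2,270.3),(526.2,197.9)])
im,d=ctrl.get_image("top");P=cloud("top",d)
for cc in [(634,114.5),(613,2),(592,-111)]: print("top",top(P,cc,50,.098,.125))
gokey((457.2,-69.9),200.3,200,c)
E
```

```text
grip x -29.2 35.7 top z -0.0319 key [491.3 345.6 214.5]
head (array([487.5, 343. ]), -75.1, 40.3, 34.8) slot 104.1 299
head (array([486.6, 280.5]), -69.6, 10.6, 1.7) slot 92.6 37
none (526.2, 197.9)
top (array([634.9, 113.3]), -17.9, 73.3, 16.4, 0.1063, 145)
top (array([614.,   1.]), -75.1, 71.5, 16.4, 0.1066, 148)
top (array([ 593.8, -111. ]), -39.7, 70.9, 15.7, 0.1064, 142)
shift [-0.3897 -0.1296  0.0072] n 10 [-0.039  -0.013   0.0007] turn [ 0.1 -0.2 84. ] k 11 [ 0.01 -0.02  7.64] psi 104.3 -> 20.3 pos [489.3 340.9 208.1] q6 0.23 t 37.75
```

>>> {"op": "jog_arm", "data": {"steps": [{"linear": [-0.039,-0.013,0],"delta_rot": [0,0,0],"grip": 0.0},{"linear": [-0.039,-0.013,0],"delta_rot": [0,0,0],"grip": 0.0},{"linear": [-0.039,-0.013,0],"delta_rot": [0,0,0],"grip": 0.0},{"linear": [-0.039,-0.013,0],"delta_rot": [0,0,0],"grip": 0.0},{"linear": [-0.039,-0.013,0],"delta_rot": [0,0,0],"grip": 0.0},{"linear": [-0.039,-0.013,0],"delta_rot": [0,0,0],"grip": 0.0},{"linear": [-0.039,-0.013,0],"delta_rot": [0,0,0],"grip": 0.0},{"linear": [-0.039,-0.013,0],"delta_rot": [0,0,0],"grip": 0.0},{"linear": [-0.039,-0.013,0],"delta_rot": [0,0,0],"grip": 0.0},{"linear": [-0.039,-0.013,0],"delta_rot": [0,0,8],"grip": 0.0}]}}

```text
t: 38.75
tool_pos: [0.4581, -0.071, 0.2041]
tool_rot: [-2.097, -2.335, 0.002]
contact_force: [0.4, 0.5, -1.4]
opening: 0.0168
grip_force: 69.2
```

>>> {"op": "jog_arm", "data": {"steps": [{"linear": [0,0,0],"delta_rot": [0,0,8],"grip": 0.0},{"linear": [0,0,0],"delta_rot": [0,0,8],"grip": 0.0},{"linear": [0,0,0],"delta_rot": [0,0,8],"grip": 0.0},{"linear": [0,0,0],"delta_rot": [0,0,8],"grip": 0.0},{"linear": [0,0,0.01],"delta_rot": [0,0,8],"grip": 0.0},{"linear": [0,0,0.01],"delta_rot": [0,0,8],"grip": 0.0},{"linear": [0,0,0.01],"delta_rot": [0,0,8],"grip": 0.0},{"linear": [0,0,0.01],"delta_rot": [0,0,8],"grip": 0.0},{"linear": [0,0,0.01],"delta_rot": [0,0,8],"grip": 0.0},{"linear": [0,0,0.01],"delta_rot": [0,0,4],"grip": 0.0}]}}

```text
t: 39.75
tool_pos: [0.4582, -0.0693, 0.1436]
tool_rot: [-3.092, -0.548, 0.005]
contact_force: [-0.1, -0.4, -1.0]
opening: 0.0171
grip_force: 69.2
```

>>> {"op": "jog_arm", "data": {"steps": [{"linear": [0,0,0],"delta_rot": [0,0,0],"grip": 0.0},{"linear": [0,0,0],"delta_rot": [0,0,0],"grip": 0.0},{"linear": [0,0,0],"delta_rot": [0,0,0],"grip": 0.0}]}}

```text
t: 40.05
tool_pos: [0.4594, -0.0697, 0.1463]
tool_rot: [-3.092, -0.557, 0.0]
contact_force: [-0.5, 0.7, -1.9]
opening: 0.0171
grip_force: 69.2
```

```bash
python3 - <<'E'
from h import *
im,P,M,c=heldkey();cv2.imwrite("pics/w9.png",im[:,:,::-1])
print("rest",top(P,(457.2,-69.8),60,.038,.052))
gokey((457.2,-69.8),20.3,100,c)
E
```

```text
grip x -28.8 36.1 top z -0.0318 key [462.9 -68.4 146.3]
rest (array([460.1, -68.6]), 20.5, 85.4, 52.6, 0.0456, 5422)
shift [-0.006  -0.0008  0.0466] n 2 [-0.003  -0.0004  0.0233] turn [ 0.  -0.   0.1] k 1 [ 0.02 -0.02  0.13] psi 20.4 -> 20.3 pos [459.6 -69.8 146.6] q6 0.9 t 40.1
```

>>> {"op": "jog_arm", "data": {"steps": [{"linear": [-0.005,-0.0008,0.03],"delta_rot": [0,0,0],"grip": 0.0},{"linear": [0,0,0.02],"delta_rot": [0,0,0],"grip": 0.0},{"linear": [0,0,0.008],"delta_rot": [0,0,0],"grip": 0.0},{"linear": [0,0,0.006],"delta_rot": [0,0,0],"grip": 0.0},{"linear": [0,0,0],"delta_rot": [0,0,0],"grip": 0.0}]}}

```text
t: 40.6
tool_pos: [0.4546, -0.0707, 0.0824]
tool_rot: [-3.092, -0.557, 0.0]
contact_force: [-0.0, 0.2, -0.4]
opening: 0.0172
grip_force: 69.2
```

Blade is in the pocket. I lower it to the rest and release.

>>> {"op": "jog_arm", "data": {"steps": [{"linear": [0,0,0.01],"delta_rot": [0,0,0],"grip": 0.0},{"linear": [0,0,0.008],"delta_rot": [0,0,0],"grip": 0.0},{"linear": [0,0,0.005],"delta_rot": [0,0,0],"grip": 0.0},{"linear": [0,0,0.001],"delta_rot": [0,0,0],"grip": 0.0},{"linear": [0,0,0],"delta_rot": [0,0,0],"grip": 0.0}]}}

```text
t: 41.1
tool_pos: [0.4544, -0.0707, 0.0581]
tool_rot: [-3.092, -0.556, 0.0]
contact_force: [-0.2, -0.1, -1.1]
opening: 0.0172
grip_force: 69.4
```

>>> {"op": "jog_arm", "data": {"steps": [{"linear": [0,0,0],"delta_rot": [0,0,0],"grip": 0.05},{"linear": [0,0,0],"delta_rot": [0,0,0],"grip": 0.05},{"linear": [0,0,0],"delta_rot": [0,0,0],"grip": 0.05},{"linear": [0,0,0],"delta_rot": [0,0,0],"grip": 0.05},{"linear": [0,0,-0.02],"delta_rot": [0,0,0],"grip": 0.05},{"linear": [0,0,-0.04],"delta_rot": [0,0,0],"grip": 0.05},{"linear": [0,0,-0.04],"delta_rot": [0,0,0],"grip": 0.05},{"linear": [0,0,-0.04],"delta_rot": [0,0,0],"grip": 0.05},{"linear": [0,0,0],"delta_rot": [0,0,0],"grip": 0.05},{"linear": [0,0,0],"delta_rot": [0,0,0],"grip": 0.05}]}}

```text
t: 42.1
tool_pos: [0.4552, -0.0709, 0.1998]
tool_rot: [3.09, 0.556, 0.004]
contact_force: [-0.5, -0.3, -0.7]
opening: 0.0501
grip_force: 0.0
```

```bash
python3 - <<'E'
from h import *
im,d,P,M=wrist("pics/w10.png")
print("key",top(P,(457,-70),50,.08,.1),"rest",top(P,(457.2,-69.7),60,.038,.052))
for c in [(632,114.5),(612,2),(591,-111)]: print(top(P,c,50,.098,.13))
slots(P,[(488,342.8),(507.2,270.3),(526.2,197.9)])
E
```

```text
key (array([457.7, -69.3]), 20.7, 65.5, 18.4, 0.0895, 2190) rest (array([457.7, -69.5]), 20.2, 89.4, 51.8, 0.0457, 4261)
0
(array([609.8, -22. ]), -71.4, 28.8, 2.5, 0.1014, 118)
(array([ 592.1, -111.2]), -40.2, 72.2, 16.6, 0.1056, 2404)
none (488, 342.8)
head (array([509.5, 263.3]), 18.5, 35.9, 29.3) slot 109.5 360
head (array([526.8, 197.5]), -74.4, 42.4, 35.9) slot 106.7 236
```

View pics/w10.png

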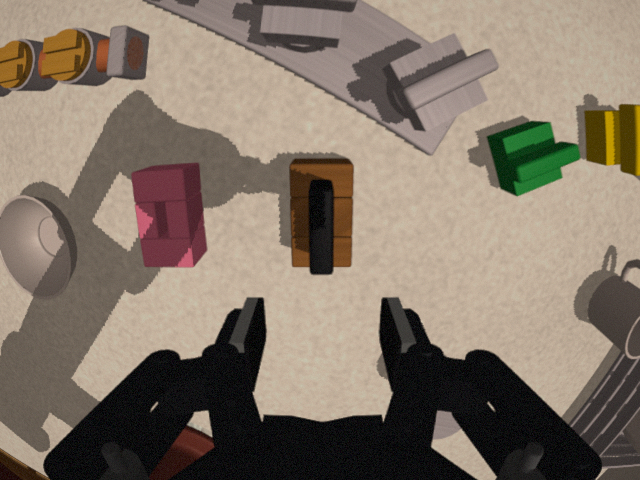

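The key is centred and upright in the brown rest at (321,225), with its top at 89.5 mm. Handles were confirmed home by the top camera, and all three valves are open. Handing in.

```bash
python3 -c "
from station import ctrl
print(ctrl.finish_job())"
```

```text
the job is handed in; nothing more can be done
None
```

I handed the job in at about 42 s: all three handles measured home on their spindles, all three valves fully open, and the key back upright in its wooden rest; the verdict was not shown.

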